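# Hang the stamp rack on the sloping bench stand

## Task

Slide the loose wooden roller sideways along the gutter of the sloping stand, without it leaving the gutter, until it is out of the way below the two screws. Take the tool rack that has keyholes (not the one with small round holes), lay it flat on the stand with the wide ends of its keyholes over both screw heads, and let go so that it rests there by itself; then push it down the slope until the screws are fully home in the narrow slots. Leave the other rack, the bowl, the bottle and the jar where they are.

Things in the scene. Friction and masses are not known exactly. Their poses are not given: they have to be found in the camera images.
- panel: Fixed green board of the stand, 190 mm (x) by 400 mm (y), tilted 0.42 rad, low edge towards the robot; place and yaw vary. Origin: mid-width, on its surface at the foot of the lip, 30 mm above the table; x up the slope, y left along the gutter, z out of the surface. The lip at x = 0 stands 26 mm out of the surface and forms the gutter, closed by 26 mm high end blocks at y = +190 and -190 mm.
- screw_l (a point): Left screw, fixed, at panel x 105, y 45 mm; point on its axis at the board's surface. Shank 8 mm diameter, 9 mm long, then a head 18 mm diameter, 4.5 mm thick (top 13.5 mm above the surface). Steel.
- screw_r (a point): Right screw, the same, at panel x 105, y -45 mm.
- rack: Loose keyhole rack, 0.2 to 0.3 kg: white plate 110 (x) by 140 (y) by 6 mm; on it a wooden bar to grip across, x -51 to -29, y -55 to 55 mm, top 46 mm above the underside. Origin: centre of the underside, z up. Starts flat on the table left or right of the stand, yaw within 0.6 rad. Hung, its axes agree with the panel's: origin at panel x 93 mm when put on, 69 mm when home, y 0, z 0. Friction keeps it from sliding by itself.
- key_l (a point): Centre of the wide end of the rack's left keyhole, at the underside, rack x 12, y 45 mm: eight-sided, 25 mm across; from it a slot 11 mm wide runs towards +x and ends at rack x 40 mm.
- key_r (a point): The same of the right keyhole, rack x 12, y -45 mm.
- roller: Loose pale wooden rod, 28 mm diameter, 100 mm long, about 0.06 kg. Origin at its centre, y along its length. It lies in the gutter along the panel's y, centre at panel x = z = 14 mm, y within 45 mm of the middle, where it blocks the rack (home, the plate reaches down to panel x 14 mm and spans y -70 to 70 mm). Its centre must go to 120 to 140 mm left or right of the middle.
- blank: Other rack of the same size and materials, with two 10 mm round holes and no keyholes: leave alone. Flat on the table on the other side of the stand. Origin: centre of the plate's underside.
- bowl: White bowl, 90 mm diameter, 36 mm high, on the table before the stand. Origin: centre of its underside. Leave alone.
- bottle: White plastic bottle, 60 mm diameter, 150 mm high, beside the stand. Origin: centre of its underside. Leave alone.
- jar: Amber glass jar with a steel cap, 72 mm diameter, 85 mm high, beside the stand. Origin: centre of its underside. Leave alone.
Not all that is in view belongs to the job. Of the things like the roller, leave any that is purple; of the rest the smaller one is meant. Leave any green look-alike of the rack alone.

How it is judged:
On the way, in this order (a step that is already met when the one before it is completed fails the run):
1. The rack lies flat on the stand with both screw heads through the wide ends of its keyholes, not yet slid down, and the gripper has let go of it (y of rack in the frame of panel between -0.006 and 0.006 m and z of rack in the frame of panel between -0.003 and 0.0035 m and angle between the x axis of rack and the x axis of panel, either way round below 0.06 rad and angle between the z axis of rack and the z axis of panel, either way round below 0.06 rad and x of rack in the frame of panel between 0.083 and 0.101 m and contact force between the fingers and rack below 0.1 N), for 0.2 s.
2. The rack has been pushed down until the screws are home in the narrow slots (y of rack in the frame of panel between -0.006 and 0.006 m and z of rack in the frame of panel between -0.003 and 0.0035 m and angle between the x axis of rack and the x axis of panel, either way round below 0.06 rad and angle between the z axis of rack and the z axis of panel, either way round below 0.06 rad and x of rack in the frame of panel between 0.064 and 0.073 m), for 0.2 s.
At the end, for the whole second after the job is handed in: The keyhole rack lies flat on the stand's board (underside within 3.5 mm), square to it (within 0.06 rad), slid down to within 4 mm of fully home on both screws, released and at rest; the roller lies at rest in the gutter, beside the rack (all of step 2 and contact force between the fingers and rack below 0.1 N and linear speed of rack below 0.01 m/s and x of roller in the frame of panel between 0.006 and 0.026 m and z of roller in the frame of panel between 0.006 and 0.022 m and linear speed of roller below 0.02 m/s); the robot touches nothing.
It fails at once if The roller leaves the gutter (not (x of roller in the frame of panel between -0.002 and 0.04 m and z of roller in the frame of panel between 0 and 0.032 m)).
It fails at once if A bystander (other rack, bowl, bottle or jar) is moved more than 25 mm (distance of any of blank, bowl, bottle, jar from where it was at the start of the episode above 0.025 m).
It fails at once if The bottle or the jar is tipped over (angle between any of bottle, jar's own z axis and vertical above 0.5 rad).
It also fails if it takes over 67 s, if anything falls off the work surface, if the arm or the gripper's body presses on something with over 40 N, if the wrist force passes 120 N, or if a joint passes its speed limit or range.

## Robot

A 6-joint arm with a two-finger parallel gripper is mounted at the origin on the work surface. World frame = base frame: x ahead of the robot, y to its left, z up, the work surface at z = 0. Lengths are in m, angles in rad, forces in N, time in s.
With the tool pointing down it reaches from about 0.15 to 0.775 m from the base axis. Payload 6.1 kg.
Tool frame: the origin (TCP) lies between the finger pads; the fingertips stand 11 mm ahead of it and the grasp point (between the pads) lies 8 mm behind it (robot.tip_reach is the distance from the TCP to the fingertips, in m); x points along the fingers, z is the direction in which the jaws open and shut, and the axes are right-handed (so a half turn about x gives the same grasp; the last joint's range is limited). The gripper opens to 85 mm and grips with 20 to 120 N. Pads are 22 mm wide; open, the fingers measure 114 mm over their backs; the gripper's body (76 mm by 85 mm) begins 54 mm behind the grasp point. The pads swing forward as they close: fully open they stand 13 mm farther back than shut.
Start: joints at [-1.119, 0.126, -0.04, 1.405, 0, 1.571], TCP at [0.229, -0.472, 0.242] pointing down, gripper open.
Joint ranges: [-2.72, 2.72], [-0.95, 1.95], [-1.27, 1.35], [-1.78, 2.02], [-1.46, 1.47], [-3.14, 3.14]. Speed limits (rad/s): [2.39, 2.39, 3.01, 3.14, 3.14, 3.14].

## Interface

Orientations are given as a unit quaternion [x, y, z, w].
In Python, from cell import robot gives the robot as it stands.
- The arm moves only by the shell command python3 -m jog 'ROWS' [OPENING] [FORCE]. ROWS is JSON, a list that holds one entry, the list of rows, each a list of 4 numbers: the shift along the world's x, y, z in mm, then the turn about the world's z in rad. A call has exactly 10 rows; each row shifts and turns the commanded pose from where the row before left it; what a row does not reach is not made up. A row lasts 1/10 s, in which the tool goes at most 50 mm and 8.59 degrees, less where a joint would pass 70% of its speed; a pose out of reach is approached as far as the arm can. A call is refused whole if a number of a shift passes 50 or a number of a turn 0.15, either way. A call with a gripper value outside its range is refused whole. OPENING is the opening, from 0 (shut) to 1 (fully open), set as the call begins (- or left out, the last holds). The fingers move at their own pace and stop on an object; FORCE is the grip in N (left out, the last holds). Time passes only in rows, so rows that do not move let the fingers close, or fill a call up. It gives the time, the measured TCP pose, the force and the opening at its end, in the units of the state.
- robot.read_state(): the state, without advancing time (a new reading comes with each control period).
- robot.read_camera(name): name is "side" or "top" or "wrist"; returns a dict with "color" (400x640x3 uint8, blue, green, red), "fovy" (degrees; the focal length in pixels is half the picture's height over the tangent of half this angle, whatever the lens; pixels are square), "cx", "cy" (the principal point, pixels), "R" (3x3) and "t" (3): a world point X has camera coordinates R X + t. Camera axes: x right, y down, z forward; pixel columns grow to the right and rows downward; lengths in m; the calibration is good to about 2 mm. A picture is of the moment at which its call begins. There is no depth.
- robot.finish_job(): hands the job in, once; it reports no verdict.
The state is a dict: "clock": time; "joints": joint angles; "qvel": joint speeds; "joint_efforts": joint torques, N m; "tool_pos": TCP position; "orientation": TCP orientation; "contact_force": force on the tool from outside, world axes, zero at the start; "wrist_torque": the same for the moment, N m; "grip_width": finger opening in m.
Only numpy, scipy, OpenCV 4.12 (cv2) and the standard library are available. Lean on these libraries where they do the work, as an engineer would, in place of code of your own. Each camera call takes 0.05 s, during which the arm holds its last target.

## Working session

There is one attempt and no reset: what is moved stays moved. The work goes in short steps, Python scripts to look and compute and a shell command to move; the robot and the scene stay as the last step left them, time stands still between calls to the robot, and variables do not carry over. Pictures are saved under pics/ and viewed, and the job is handed in when it is done.

```bash
ls; mkdir -p pics; python3 - <<'E'
from cell import robot
import cv2
print(robot.read_state())
for n in ["side","top","wrist"]:
    c=robot.read_camera(n); cv2.imwrite(f"pics/a_{n}.png",c["color"]); print(n,c["fovy"],c["cx"],c["cy"],c["R"],c["t"])
E
```

```text
pics
{'clock': 0.0, 'joints': array([-1.11900214e+00,  1.26381353e-01, -4.05945992e-02,  1.40535349e+00,
       -1.00661294e-05,  1.57082070e+00]), 'qvel': array([-0.00092358,  0.00039344, -0.00038956,  0.00011241,  0.00061545,
       -0.00302539]), 'joint_efforts': array([-8.81949527e-04, -4.35910857e+01,  3.52926171e+01,  1.71836838e-02,
       -7.27575934e-05, -8.66615153e-06]), 'tool_pos': array([ 0.22904293, -0.47199742,  0.24153385]), 'orientation': array([ 0.37559827,  0.59974369, -0.37502893,  0.59882113]), 'contact_force': array([ 0.52376184, -0.1678083 , -0.87450805]), 'wrist_torque': array([-0.00592155, -0.04237614, -0.05030029]), 'grip_width': 0.08528580709663677}
side 45.10067251667663 317.03721245789006 201.7255902231636 [[ 0.92704854 -0.37493845  0.00147282]
 [-0.26452709 -0.6568263  -0.70611942]
 [ 0.26571871  0.65421737 -0.70809124]] [-0.43095061  0.16386033  1.55477291]
top 48.843069315607536 315.12204198831864 204.27145811360015 [[ 0.01497024 -0.99986062  0.00739187]
 [-0.99916153 -0.0152407  -0.03799933]
 [ 0.03810669 -0.00681681 -0.99925042]] [-0.00253656  0.45195148  1.32761817]
wrist 65.37932699461649 320.0574288012495 195.81126872234282 [[ 0.43634389 -0.89977728 -0.0022044 ]
 [-0.85356974 -0.41470826  0.31533435]
 [-0.28464487 -0.13571261 -0.94897807]] [-0.52328935 -0.04009688  0.38109509]
```

View pics/a_top.png

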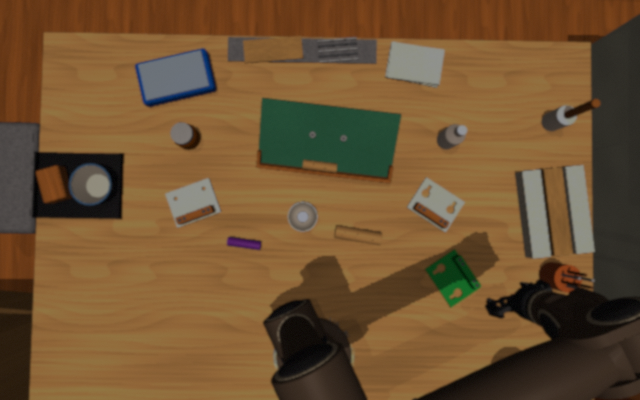

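View pics/a_side.png

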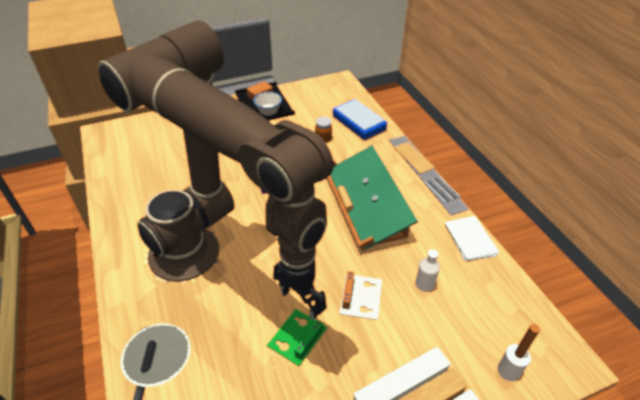

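View pics/a_wrist.png

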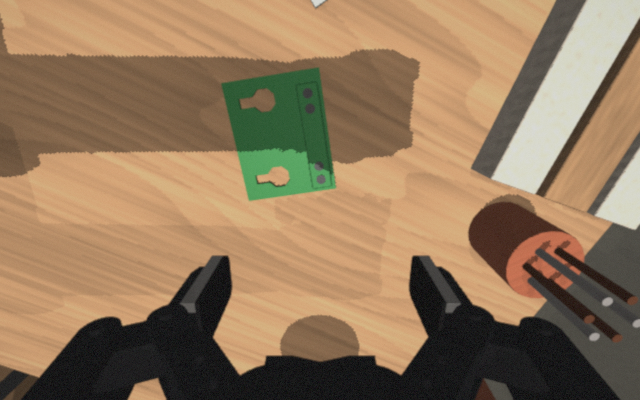

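```bash
cat > h.py <<'E'
from cell import robot
import numpy as np, cv2
from scipy.spatial.transform import Rotation as Ro
from scipy.optimize import least_squares
def proj(c,X):
    X=np.atleast_2d(X); p=X@np.array(c["R"]).T+np.array(c["t"])
    f=c["color"].shape[0]/2/np.tan(np.radians(c["fovy"])/2)
    return np.c_[c["cx"]+f*p[:,0]/p[:,2], c["cy"]+f*p[:,1]/p[:,2]]
def ray(c,uv,z):
    f=c["color"].shape[0]/2/np.tan(np.radians(c["fovy"])/2)
    R=np.array(c["R"]);t=np.array(c["t"]);C=-R.T@t
    d=R.T@np.array([(uv[0]-c["cx"])/f,(uv[1]-c["cy"])/f,1.])
    return C+d*(z-C[2])/d[2]
T=0.42
def panelRt(p): # p=x,y,yaw
    return (Ro.from_euler('z',p[2])*Ro.from_euler('y',-T)).as_matrix(), np.array([p[0],p[1],.03])
def pw(p,q): R,t=panelRt(p); return np.atleast_2d(q)@R.T+t
def rw(p,q): return np.atleast_2d(q)@Ro.from_euler('z',p[2]).as_matrix().T+np.array([p[0],p[1],0])
def ax():
    s=robot.read_state(); return s["tool_pos"], Ro.from_quat(s["orientation"]).as_matrix()
E
python3 - <<'E'
from h import *
im=cv2.imread("pics/a_top.png"); 
cv2.imwrite("pics/b1.png",cv2.resize(im[85:190,240:420],None,fx=4.4,fy=4.4,interpolation=cv2.INTER_CUBIC))
cv2.imwrite("pics/b2.png",cv2.resize(im[165:265,150:480],None,fx=2.4,fy=2.4,interpolation=cv2.INTER_CUBIC))
p,R=ax();print(p,R)
c=dict(color=im,**{})
E
```

```text
[ 0.22907676 -0.47203673  0.24167427] [[-5.51182693e-04  8.99659085e-01  4.36592748e-01]
 [ 1.17987079e-03  4.36593096e-01 -8.99658311e-01]
 [-9.99999152e-01  1.92469415e-05 -1.30212404e-03]]
```

View pics/b1.png

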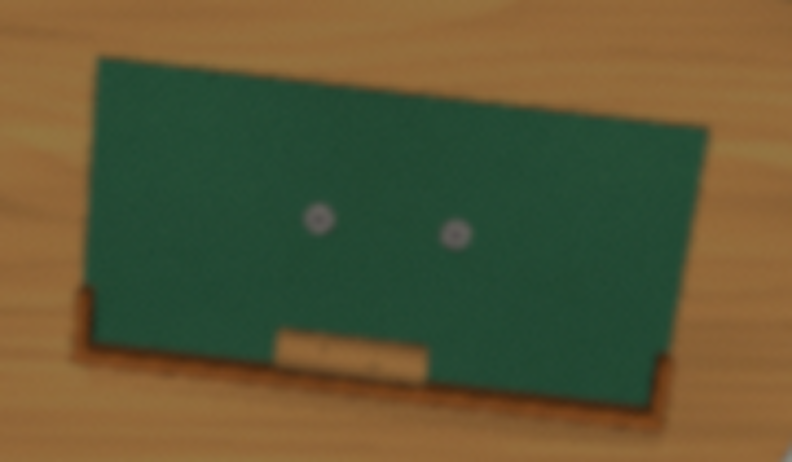

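View pics/b2.png

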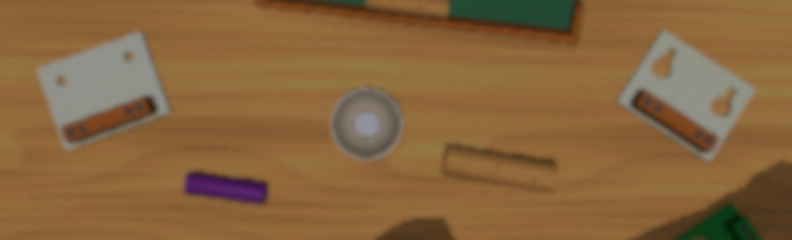

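```bash
python3 - <<'E'
from h import *
c=robot.read_camera("top"); s=robot.read_camera("side"); 
f=lambda a,o,k:(np.array(a)+.5)/k-.5+o
uv=f([[99,57],[708,128],[319,218],[455,234]],[240,85],4.4)
q=np.array([[.19,.2,0],[.19,-.2,0],[.105,.045,.0135],[.105,-.045,.0135]])
w=np.array([1,1,1.5,1.5])[:,None]
def F(p): return ((proj(c,pw(p,q))-uv)*w).ravel()
r=least_squares(F,[.5,0,0]);p=r.x;print("panel",p,r.fun.round(2))
# roller ends top edge
for U in ([275,350],[430,362]):
    u=f(U,[240,85],4.4)
    X=least_squares(lambda y:proj(c,pw(p,[[.016,y[0],.026]]))[0]-u,[0.]);print("roller end y",X.x,X.fun)
# rack: plate corners from b2, z=6mm top
rc=f([[665,30],[755,92],[710,161],[617,103]],[150,165],2.4)
rq=np.array([[.055,.07,.006],[.055,-.07,.006],[-.055,-.07,.006],[-.055,.07,.006]])
r=least_squares(lambda p:(proj(c,rw(p,rq))-rc).ravel(),[.4,-.3,-.5]);print("rack",r.x,r.fun.round(2))
for n,U in dict(bowl=(367,124),blank=(103,92),big=(500,167)).items(): print(n,ray(c,f(U,[150,165],2.4),.02).round(3))
for n,U in dict(bottle=(452,137),jar=(186,136)).items(): print(n,ray(c,U,.06).round(3))
cv2.imwrite("pics/side2.png",cv2.resize(s["color"][140:330,300:480],None,fx=3,fy=3,interpolation=cv2.INTER_CUBIC))
im=s["color"].copy()
for a in proj(s,pw(p,[[0,.19,0],[0,-.19,0],*q])):cv2.circle(im,tuple(a.round().astype(int)),2,(0,0,255),-1)
for a in proj(s,rw(r.x,rq)):cv2.circle(im,tuple(a.round().astype(int)),2,(0,0,255),-1)
cv2.imwrite("pics/side3.png",cv2.resize(im[140:330,300:480],None,fx=3,fy=3))
E
```

```text
panel [ 0.55618411 -0.01907832 -0.10091949] [-0.98 -0.24  0.79  0.07 -0.05  0.05  0.18  0.05]
roller end y [0.0642871] [-0.00683649  0.05849579]
roller end y [-0.03902291] [-0.16707499  1.4295611 ]
rack [ 0.45578091 -0.36342347 -0.56959814] [-0.39  0.01  0.59 -0.52 -0.19  0.88 -0.01 -0.37]
bowl [0.415 0.041 0.02 ]
blank [0.45  0.372 0.02 ]
big [ 0.363 -0.126  0.02 ]
bottle [ 0.654 -0.395  0.06 ]
jar [0.644 0.386 0.06 ]
```

View pics/side3.png

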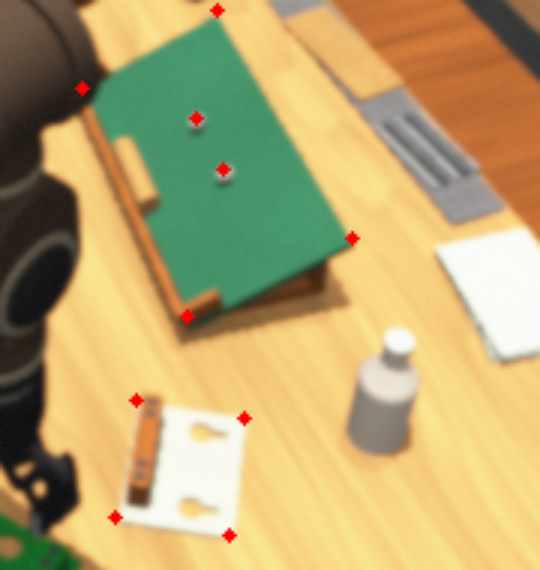

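```bash
python3 -m jog '[[[30,34,0,-0.055],[30,34,0,-0.055],[30,34,0,-0.055],[30,34,0,-0.055],[30,34,0,-0.055],[30,34,0,-0.055],[30,34,0,-0.055],[30,34,0,-0.055],[30,34,0,-0.055],[30,34,0,-0.055]]]' 0 60
python3 - <<'E'
from h import *
p,R=ax();print(p,np.arctan2(R[1,2],R[0,2]))
c=robot.read_camera("wrist");cv2.imwrite("pics/c_wrist.png",c["color"])
C=-c["R"].T@c["t"];print(C-p, R.T@(C-p), c["R"][2])
E
```

```text
clock: 1.25
tool_pos: [0.5301, -0.1306, 0.2423]
orientation: [-0.524, -0.474, 0.524, -0.474]
contact_force: [0.3, -0.3, -0.7]
grip_width: -0.0002
[ 0.53013389 -0.1306171   0.24230235] -1.6710756097861388
[ 0.08119212 -0.00714911  0.13156413] [-0.13155557  0.081514   -0.00099559] [-0.31397039  0.03247821 -0.94887711]
```

View pics/c_wrist.png

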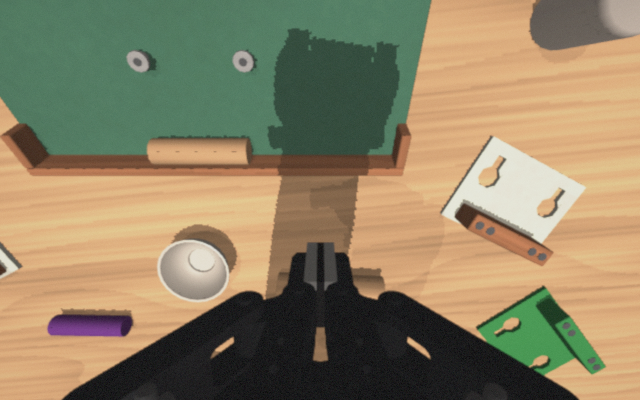

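```bash
python3 - <<'E'
from h import *
im=cv2.imread("pics/c_wrist.png")
cv2.imwrite("pics/c1.png",cv2.resize(im[40:190,0:420],None,fx=1.9,fy=1.9,interpolation=cv2.INTER_CUBIC))
cv2.imwrite("pics/c2.png",cv2.resize(im[125:275,430:600],None,fx=4,fy=4,interpolation=cv2.INTER_CUBIC))
E
```

```text
(no output)
```

View pics/c1.png

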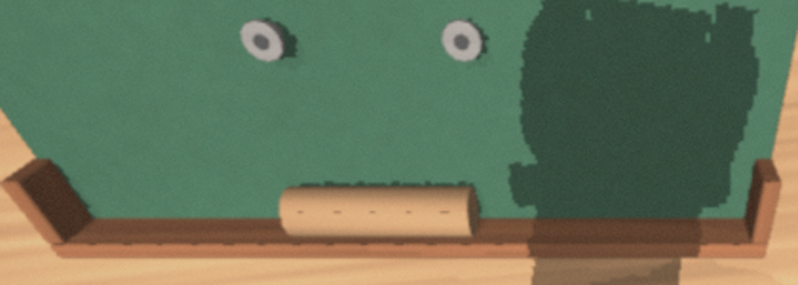

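View pics/c2.png

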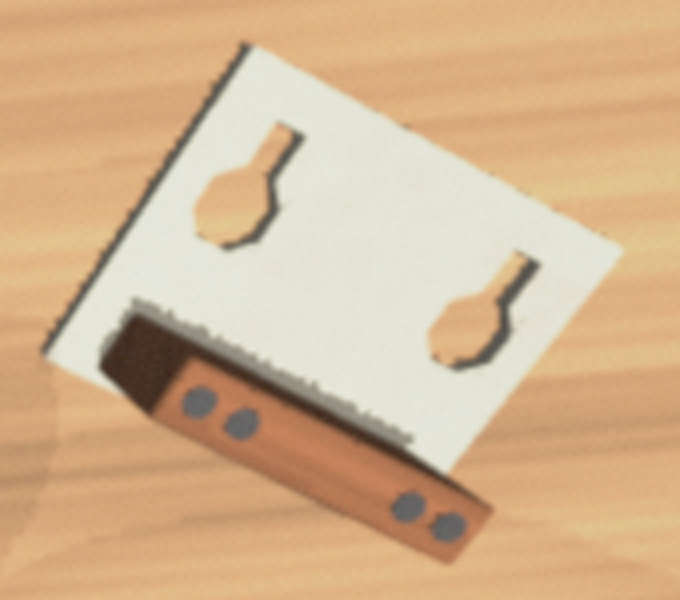

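```bash
python3 - <<'E'
from h import *
c=robot.read_camera("wrist")
f=lambda a,o,k:(np.array(a,float)+.5)/k-.5+o
uv=f([[262,41],[462,41],[93,218],[749,219]],[0,40],1.9)
q=np.array([[.105,.045,.0135],[.105,-.045,.0135],[0,.19,0],[0,-.19,0]])
r=least_squares(lambda p:(proj(c,pw(p,q))-uv).ravel(),[.55,0,-.1]);p=r.x;print("panel",p.round(4),r.fun.round(2))
uv=f([[255,43],[622,250],[50,352],[450,563],[490,508],[150,412],[190,357]],[430,125],4)
rq=np.array([[.055,.07,.006],[.055,-.07,.006],[-.055,.07,.006],[-.051,-.055,.046],[-.029,-.055,.046],[-.051,.055,.046],[-.029,.055,.046]])
r=least_squares(lambda p:(proj(c,rw(p,rq))-uv).ravel(),[.45,-.36,-.5]);k=r.x;print("rack",k.round(4),r.fun.round(2))
for U in ([283,205],[476,205]):
    u=f(U,[0,40],1.9)
    X=least_squares(lambda y:proj(c,pw(p,[[.014,y[0],.028]]))[0]-u,[0.]);print("roller y",X.x,X.fun)
t=robot.read_state()["tool_pos"]
def at(a,b,z):
    X=np.array([p[0]+np.cos(p[2])*a-np.sin(p[2])*b,p[1]+np.sin(p[2])*a+np.cos(p[2])*b,z]);return X
print(at(.009,-.075,.055)-t, at(.009,.130-.05-.0145,.055)-at(.009,-.075,.055),robot.tip_reach)
E
```

```text
panel [ 0.5611 -0.0158 -0.0994] [ 0.16  0.06  0.18  0.13  1.85 -0.55 -2.28 -0.44]
rack [ 0.4653 -0.3572 -0.5698] [ 0.01 -1.    1.29 -0.18 -2.    0.29 -0.17  1.59  2.13  0.69 -1.4   0.78
  0.08 -1.45]
roller y [0.06361444] [-0.02083141 10.93554039]
roller y [-0.03975222] [-0.02120003 11.12904044]
[ 0.03067443  0.03722403 -0.18640919] [0.0139451  0.13980624 0.        ] 0.011
```

```bash
python3 - <<'E'
from h import *
c=robot.read_camera("wrist"); print(c.keys())
f=lambda a,o,k:(np.array(a,float)+.5)/k-.5+o
uv=f([[262,41],[462,41],[93,218],[749,219],[60,244],[752,244]],[0,40],1.9)
q=np.array([[.105,.045,.0135],[.105,-.045,.0135],[0,.19,0],[0,-.19,0],[0,.19,.026],[0,-.19,.026]])
uv2=f([[255,43],[622,250],[50,352],[450,563],[490,508],[150,412],[190,357]],[430,125],4)
rq=np.array([[.055,.07,.006],[.055,-.07,.006],[-.055,.07,.006],[-.051,-.055,.046],[-.029,-.055,.046],[-.051,.055,.046],[-.029,.055,.046]])
F=200/np.tan(np.radians(c["fovy"])/2)
def P(X,k):
    u=proj(c,X); d=(u-[c["cx"],c["cy"]])/F; r2=(d**2).sum(1,keepdims=True)
    return (d*(1+k*r2))*F+[c["cx"],c["cy"]]
for fk in (0,1):
  g=lambda v:np.r_[(P(pw(v[:3],q),fk*v[6])-uv).ravel(),(P(rw(v[3:6],rq),fk*v[6])-uv2).ravel()]
  r=least_squares(g,[.55,0,-.1,.45,-.36,-.5,0]);print(r.x.round(4),r.cost);print(r.fun.reshape(-1,2).round(1).tolist())
v=r.x
print(P(pw(v[:3],[[.014,.0636,.014],[.014,-.04,.014]]),v[6]))
E
```

```text
dict_keys(['color', 'fovy', 'cx', 'cy', 'R', 't'])
[ 0.5584 -0.0181 -0.0957  0.4638 -0.3606 -0.5651  0.    ] 15.37049604047215
[[-0.4, -0.2], [-0.1, -0.0], [0.9, -0.7], [-2.6, -0.5], [2.3, -0.2], [-0.0, 0.7], [0.1, -0.9], [1.0, -0.2], [-1.9, 0.3], [-0.3, 1.4], [2.0, 0.6], [-1.3, 0.8], [0.2, -1.4]]
[ 0.5583 -0.0183 -0.0952  0.4638 -0.3604 -0.5656  0.0023] 15.149131645972986
[[-0.5, -0.2], [0.0, -0.0], [0.6, -0.7], [-2.4, -0.5], [2.0, -0.1], [0.2, 0.7], [0.1, -1.0], [1.3, -0.2], [-2.0, 0.3], [-0.2, 1.5], [2.1, 0.7], [-1.4, 0.8], [0.1, -1.4]]
[[153.70596092 150.7370704 ]
 [252.61555209 150.93732345]]
```

```bash
python3 -m jog '[[[10,12,-20,0],[10,12,-25,0],[10,13,-25,0],[0,0,-25,0],[0,0,-25,0],[0,0,-20,0],[0,0,-15,0],[0,0,-10,0],[0,0,0,0],[0,0,0,0]]]' 0
python3 - <<'E'
from h import *
c=robot.read_camera("wrist");cv2.imwrite("pics/d_wrist.png",c["color"])
E
```

```text
clock: 2.4
tool_pos: [0.5592, -0.0958, 0.0779]
orientation: [0.524, 0.475, -0.524, 0.475]
contact_force: [-0.2, 0.1, -0.1]
grip_width: 0.0002
```

View pics/d_wrist.png

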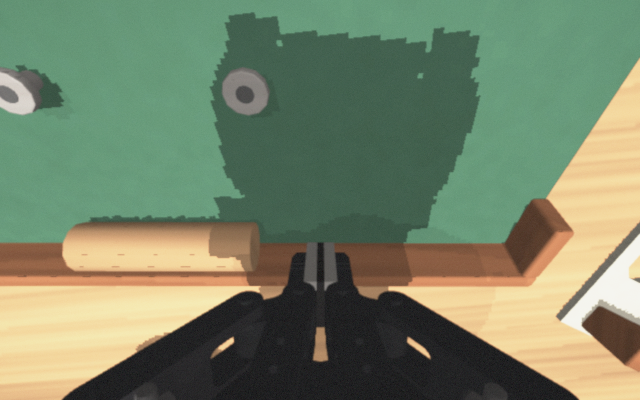

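```bash
python3 -m jog '[[[0,0,-12,0],[0,0,-11,0],[1,10,0,0],[1,10,0,0],[1,10,0,0],[1,10,0,0],[1,10,0,0],[1,10,0,0],[1,10,0,0],[0,0,0,0]]]' 0
python3 - <<'E'
from h import *
c=robot.read_camera("wrist");cv2.imwrite("pics/e_wrist.png",c["color"])
E
```

```text
clock: 3.45
tool_pos: [0.5651, -0.0394, 0.0544]
orientation: [0.521, 0.484, -0.515, 0.478]
contact_force: [0.8, -0.5, 0.4]
grip_width: 0.0001
```

View pics/e_wrist.png

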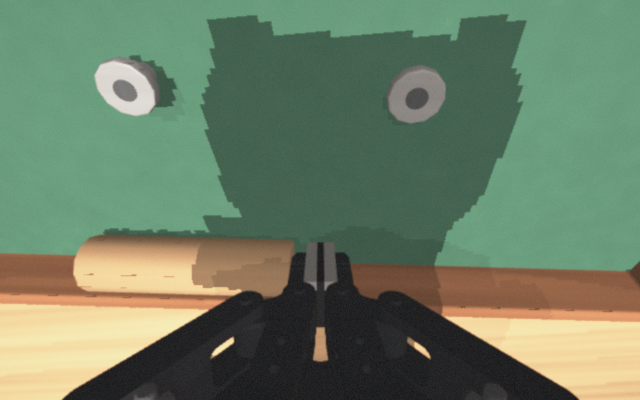

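```bash
python3 -m jog '[[[1,8,0,0],[1,9,0,0],[1,9,0,0],[1,9,0,0],[1,9,0,0],[1,9,0,0],[1,8,0,0],[1,7,0,0],[0,5,0,0],[0,0,0,0]]]' 0
python3 - <<'E'
from h import *
p,R=ax();print(R.round(3)[:,0],p)
c=robot.read_camera("wrist");cv2.imwrite("pics/f_wrist.png",c["color"])
E
```

```text
clock: 4.5
tool_pos: [0.5714, -0.001, 0.0543]
orientation: [0.514, 0.504, -0.495, 0.485]
contact_force: [-0.5, -0.9, -0.4]
grip_width: -0.0001
[ 0.001  0.038 -0.999] [ 0.57139181 -0.00097683  0.05428844]
```

View pics/f_wrist.png

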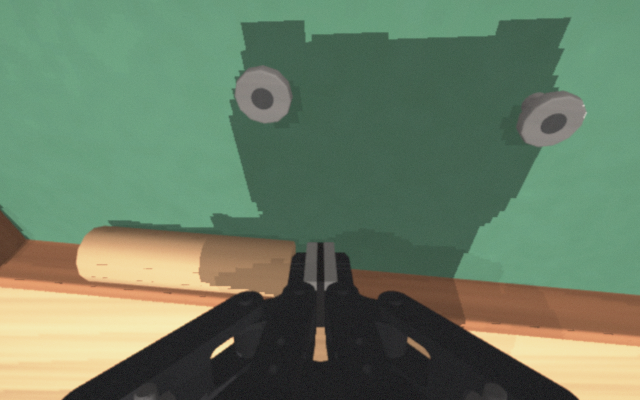

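```bash
python3 - <<'E'
from h import *
s=robot.read_state();print(s["joints"].round(3)); p,R=ax();print(R.round(3))
E
```

```text
[-0.021  0.276 -0.274  1.021  0.038  3.141]
[[ 0.001  1.    -0.02 ]
 [ 0.038 -0.02  -0.999]
 [-0.999 -0.    -0.038]]
```

```bash
python3 -m jog '[[[0,0,0,0.12],[0,0,0,0.12],[0,0,0,0.1],[0,5,0,0],[1,5,0,0],[0,5,0,0],[1,5,0,0],[0,5,0,0],[0,0,0,0],[0,0,0,0]]]' 0
python3 - <<'E'
from h import *
p,R=ax();print(R.round(3),p,robot.read_state()["joints"].round(3))
c=robot.read_camera("wrist");cv2.imwrite("pics/g_wrist.png",c["color"])
E
```

```text
clock: 5.55
tool_pos: [0.5733, 0.024, 0.0543]
orientation: [0.422, 0.584, -0.406, 0.562]
contact_force: [-1.0, -0.8, 0.4]
grip_width: -0.0003
[[-0.012  0.949  0.314]
 [ 0.036  0.315 -0.949]
 [-0.999 -0.    -0.038]] [0.57329853 0.02397585 0.05426492] [ 0.024  0.289 -0.257  1.037  0.036  2.845]
```

View pics/g_wrist.png

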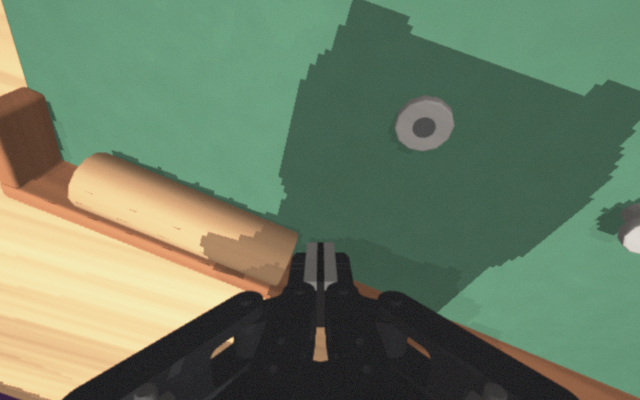

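```bash
python3 - <<'E'
from h import *
c=robot.read_camera("wrist"); p=[.5575,-.018,-.097]
im=c["color"].copy()
for y,col in ((.06,(0,0,255)),(.075,(255,0,0)),(.09,(0,255,255))):
  for a in proj(c,pw(p,[[.014,y-.05,.028],[.014,y+.05,.028],[.014,y-.05,.014],[.014,y+.05,.014],])):cv2.circle(im,tuple(a.round().astype(int)),2,col,-1)
for a in proj(c,pw(p,[[0,.19,0],[0,.19,.026],[.105,.045,.0135]])):cv2.circle(im,tuple(a.round().astype(int)),2,(255,255,255),-1)
cv2.imwrite("pics/g2.png",im)
E
```

```text
(no output)
```

View pics/g2.png

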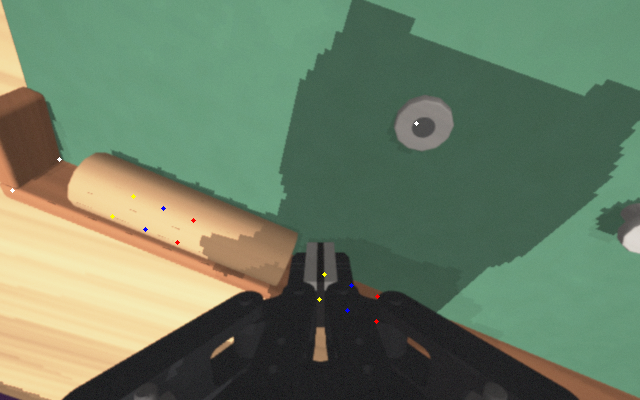

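```bash
python3 -m jog '[[[0,4,0,0],[0,4,0,0],[1,4,0,0],[0,4,0,0],[0,3,0,0],[0,0,0,0],[0,-4,0,0],[0,-8,5,0],[0,-6,20,0.15],[0,-5,30,0.15]]]' 0
python3 - <<'E'
from h import *
c=robot.read_camera("wrist"); p=[.5575,-.018,-.097]
im=c["color"].copy()
for y,col in ((.12,(0,0,255)),(.13,(255,0,0)),(.14,(0,255,255))):
  for a in proj(c,pw(p,[[.014,y-.05,.028],[.014,y+.05,.028],[.014,y-.05,.014],[.014,y+.05,.014],])):cv2.circle(im,tuple(a.round().astype(int)),2,col,-1)
for a in proj(c,pw(p,[[0,.19,0],[0,.19,.026],[.105,.045,.0135]])):cv2.circle(im,tuple(a.round().astype(int)),2,(255,255,255),-1)
cv2.imwrite("pics/h2.png",im)
E
```

```text
clock: 6.65
tool_pos: [0.573, 0.0186, 0.1085]
orientation: [0.327, 0.642, -0.317, 0.616]
contact_force: [0.0, -0.7, -0.3]
grip_width: 0.0001
```

View pics/h2.png

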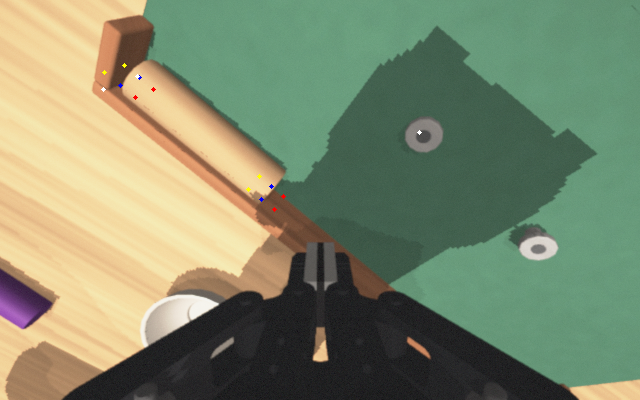

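```bash
python3 -m jog '[[[-10,-30,20,0],[-14,-36,20,0.04],[-16,-40,20,0.04],[-16,-40,15,0.05],[-16,-40,15,0.05],[-16,-40,10,0.05],[-16,-40,5,0.05],[-16,-40,0,0.05],[-15,-40,0,0.05],[0,0,0,0]]]' 0.75 60
python3 - <<'E'
from h import *
p,R=ax();print(R.round(3),p,robot.read_state()["joints"].round(3))
c=robot.read_camera("wrist");cv2.imwrite("pics/i_wrist.png",c["color"])
c=robot.read_camera("top");cv2.imwrite("pics/i_top.png",cv2.resize(c["color"][85:260,150:480],None,fx=2.4,fy=2.4,interpolation=cv2.INTER_CUBIC))
E
```

```text
clock: 7.7
tool_pos: [0.4372, -0.3308, 0.2144]
orientation: [0.204, 0.691, -0.198, 0.665]
contact_force: [-0.1, -0.0, 0.1]
grip_width: 0.0639
[[-0.032  0.545  0.838]
 [ 0.019  0.838 -0.545]
 [-0.999 -0.002 -0.037]] [ 0.43719973 -0.33082425  0.21443872] [-0.646  0.201 -0.011  1.395 -0.004  1.502]
```

View pics/i_wrist.png

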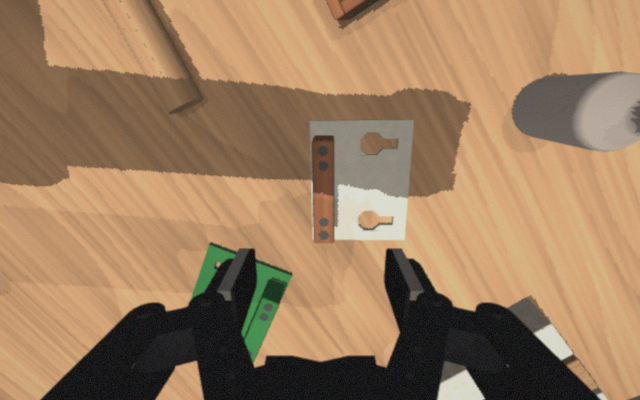

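View pics/i_top.png

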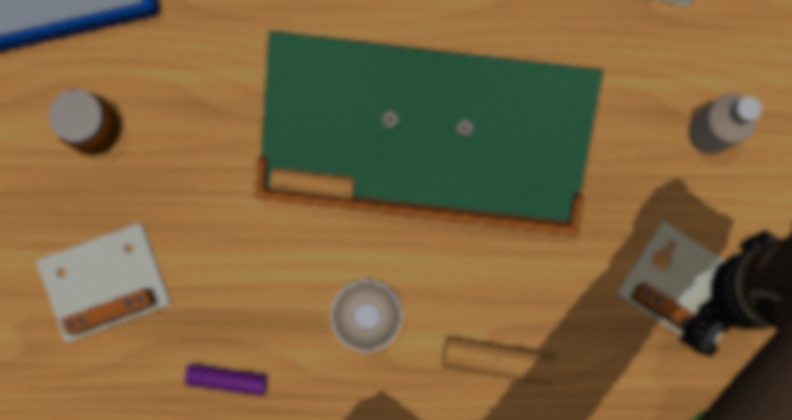

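```bash
python3 - <<'E'
from h import *
c=robot.read_camera("wrist"); 
cv2.imwrite("pics/i3.png",cv2.resize(c["color"][105:255,290:430],None,fx=4,fy=4,interpolation=cv2.INTER_CUBIC))
c=robot.read_camera("top"); p=[.5562,-.0191,-.101]
f=lambda a,o,k:(np.array(a)+.5)/k-.5+o
for U in ([270,181],[354,188]):
    u=f(U,[150,85],2.4)
    X=least_squares(lambda y:proj(c,pw(p,[[.014,y[0],.028]]))[0]-u,[0.]);print("roller end y",X.x,X.fun)
E
```

```text
roller end y [0.18145667] [-0.03242797  0.27728755]
roller end y [0.07888674] [-0.16815757  1.43789476]
```

View pics/i3.png

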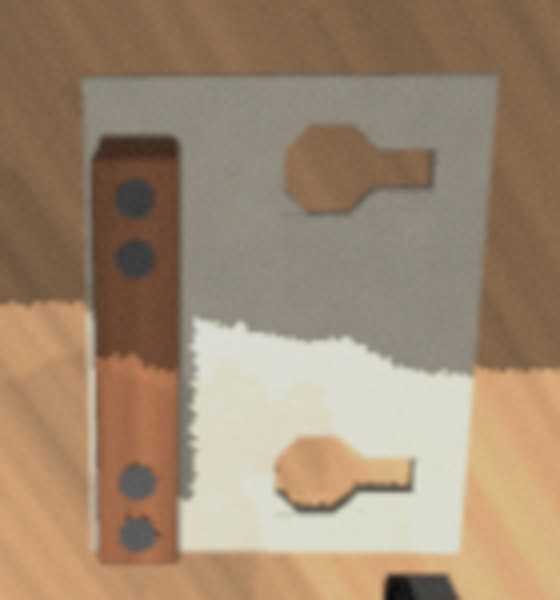

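```bash
python3 - <<'E'
from h import *
c=robot.read_camera("wrist"); 
f=lambda a,o,k:(np.array(a,float)+.5)/k-.5+o
uv=f([[83,78],[497,75],[461,552],[94,157],[180,157],[98,563],[180,563],[329,168],[315,472]],[290,105],4)
rq=np.array([[-.055,.07,.006],[.055,.07,.006],[.055,-.07,.006],[-.051,.055,.046],[-.029,.055,.046],[-.051,-.055,.046],[-.029,-.055,.046],[.012,.045,.006],[.012,-.045,.006]])
r=least_squares(lambda p:(proj(c,rw(p,rq))-uv).ravel(),[.45,-.36,-.5]);k=r.x;print("rack",k.round(4),r.fun.reshape(-1,2).round(1).tolist())
b=rw(k,[[-.04,0,.025]])[0]
p,R=ax();print("bar",b,"tcp",p,"d",b-p,"yaw",np.arctan2(R[1,2],R[0,2])-k[2])
print("tip at height 15:", b-p+ -R[:,0]*0)
print("in tool y,z:",(b-p)@R[:,1],(b-p)@R[:,2], "along x",(b-p)@R[:,0])
E
```

```text
rack [ 0.4603 -0.362  -0.5613] [[-0.0, -0.5], [0.5, -0.5], [-0.4, -0.1], [-1.1, -0.4], [0.3, -0.5], [-0.2, 0.8], [-0.2, 1.0], [0.5, 0.1], [0.8, 0.5]]
bar [ 0.42643762 -0.3407282   0.025     ] tcp [ 0.43955736 -0.32568604  0.21443478] d [-0.01311974 -0.01504215 -0.18943478] yaw -0.00924050753013661
tip at height 15: [-0.01311974 -0.01504215 -0.18943478]
in tool y,z: -0.019773033245548355 0.0042766559200129685 along x 0.1894060945137042
```

```bash
python3 -m jog '[[[-10,-10,20,-0.15],[-10,-10,20,-0.15],[-10,-10,10,-0.15],[-10,-10,10,-0.15],[-10,-10,0,-0.15],[-10,-10,0,-0.15],[-10,-10,0,-0.15],[0,0,0,-0.15],[0,0,0,-0.15],[0,0,0,-0.15]]]' 0.75
python3 - <<'E'
from h import *
p,R=ax();print(R.round(3),p,robot.read_state()["joints"].round(3))
E
python3 -m jog '[[[0,30,0,-0.1],[0,30,0,-0.1],[0,30,0,-0.1],[0,30,0,-0.1],[0,30,0,-0.1],[0,30,0,-0.1],[0,30,0,-0.1],[0,30,0,-0.1],[0,30,0,-0.1],[0,30,0,-0.1]]]' 0.75
python3 - <<'E'
from h import *
p,R=ax();print(R.round(3),p,robot.read_state()["joints"].round(3))
E
```

```text
clock: 8.95
tool_pos: [0.3701, -0.3954, 0.2744]
orientation: [0.621, 0.366, -0.597, 0.352]
contact_force: [-0.3, -1.4, 0.7]
grip_width: 0.0643
[[ 0.018  0.875 -0.483]
 [ 0.033 -0.484 -0.875]
 [-0.999  0.    -0.038]] [ 0.37005209 -0.39535919  0.27443823] [-0.837  0.171  0.083  1.495  0.036  2.809]
clock: 9.95
tool_pos: [0.1565, -0.2369, 0.2745]
orientation: [0.774, 0.137, -0.61, 0.106]
contact_force: [-0.8, -0.7, 0.6]
grip_width: 0.0642
[[ 0.219  0.341 -0.914]
 [ 0.082 -0.94  -0.33 ]
 [-0.972 -0.003 -0.234]] [ 0.15649084 -0.2369358   0.27448356] [-1.224 -0.341 -0.396  1.519  0.236  3.141]
```

```bash
python3 -m jog '[[[10,20,0,-0.05],[10,20,0,-0.05],[10,20,0,-0.05],[10,20,0,-0.05],[10,20,0,-0.05],[0,0,0,0],[0,0,0,0],[0,0,0,0],[0,0,0,0],[0,0,0,0]]]' 0.75
python3 - <<'E'
from h import *
p,R=ax();print(R.round(3),p,robot.read_state()["joints"].round(3))
E
```

```text
clock: 10.95
tool_pos: [0.1131, -0.1614, 0.2745]
orientation: [0.804, 0.066, -0.589, 0.045]
contact_force: [-0.5, 0.2, -0.6]
grip_width: 0.0637
[[ 0.298  0.159 -0.941]
 [ 0.052 -0.987 -0.15 ]
 [-0.953 -0.005 -0.303]] [ 0.11305257 -0.16137477  0.27453614] [-1.412 -0.533 -0.504  1.604  0.308  3.141]
```

```bash
python3 -m jog '[[[10,-10,0,0.08],[24,-24,0,0.08],[26,-26,0,0.08],[30,-30,0,0.08],[30,-30,0,0.08],[30,-30,0,0.08],[30,-30,0,0.06],[30,-30,0,0.06],[24,-24,0,0.05],[0,0,0,0]]]' 0.75
python3 - <<'E'
from h import *
p,R=ax();print(R.round(3),p,robot.read_state()["joints"].round(3))
E
python3 -m jog '[[[0,20,0,-0.1],[0,20,0,-0.1],[0,20,0,-0.1],[0,20,0,-0.1],[0,20,0,-0.1],[0,0,0,0],[0,0,0,0],[0,0,0,0],[0,0,0,0],[0,0,0,0]]]' 0.75
python3 - <<'E'
from h import *
p,R=ax();print(R.round(3),p,robot.read_state()["joints"].round(3))
E
```

```text
clock: 11.95
tool_pos: [0.3498, -0.3976, 0.2712]
orientation: [0.741, 0.321, -0.543, 0.23]
contact_force: [0.1, -0.4, -0.1]
grip_width: 0.0641
[[ 0.204  0.725 -0.658]
 [ 0.225 -0.689 -0.689]
 [-0.953 -0.008 -0.304]] [ 0.34977635 -0.3975851   0.27123382] [-1.007  0.191  0.07   1.535  0.297  2.883]
clock: 12.95
tool_pos: [0.266, -0.3377, 0.2746]
orientation: [0.808, 0.175, -0.551, 0.116]
contact_force: [0.4, -0.2, -0.9]
grip_width: 0.0641
[[ 0.332  0.411 -0.849]
 [ 0.155 -0.912 -0.38 ]
 [-0.93  -0.006 -0.366]] [ 0.26601387 -0.33766404  0.27459085] [-1.148 -0.073 -0.217  1.432  0.375  3.141]
```

```bash
python3 -m jog '[[[0,20,0,-0.1],[0,20,0,-0.1],[0,20,0,-0.1],[0,0,0,0],[0,0,0,0],[20,-20,0,0.1],[20,-20,0,0.15],[20,-20,0,0.15],[20,-20,0,0.15],[20,-20,0,0.15]]]' 0.75
python3 - <<'E'
from h import *
p,R=ax();print(R.round(3),p,robot.read_state()["joints"].round(3),np.arcsin(R[2,2]))
E
```

```text
clock: 13.95
tool_pos: [0.2874, -0.4019, 0.2741]
orientation: [0.756, 0.374, -0.484, 0.235]
contact_force: [-0.2, -0.7, 0.1]
grip_width: 0.0642
[[ 0.253  0.793 -0.555]
 [ 0.337 -0.61  -0.717]
 [-0.907 -0.006 -0.421]] [ 0.28740907 -0.4018606   0.27406053] [-1.162  0.223  0.081  1.655  0.375  2.593] -0.43503268692995295
```

```bash
python3 -m jog '[[[4,2,0,0.15],[4,2,0,0.15],[4,2,0,0.15],[4,2,0,0.15],[4,2,0,0.15],[4,2,0,0.15],[4,2,0,0.15],[4,2,0,0.15],[4,2,0,0.15],[4,2,0,0.15]]]' 1 
python3 -m jog '[[[4,2,0,0.15],[4,2,0,0.15],[4,2,0,0.15],[4,2,0,0.15],[4,2,0,0.15],[4,2,0,0.15],[4,2,0,0.15],[4,2,0,0.15],[4,2,0,0.15],[4,2,0,0.15]]]' 1 
python3 -m jog '[[[4,2,0,0.15],[4,2,0,0.15],[4,2,0,0.15],[4,2,0,0.15],[4,2,0,0.15],[4,2,0,0.15],[4,2,0,0.15],[4,2,0,0.15],[4,2,0,0.15],[0,0,0,0.15]]]' 1 
python3 - <<'E'
from h import *
p,R=ax();print(R.round(3),p,robot.read_state()["joints"].round(3),np.arcsin(R[2,2]),np.arctan2(R[1,2],R[0,2]))
E
```

```text
clock: 14.95
tool_pos: [0.3274, -0.3808, 0.2735]
orientation: [0.298, 0.789, -0.193, 0.502]
contact_force: [0.4, 0.2, -0.4]
grip_width: 0.085
clock: 15.95
tool_pos: [0.3676, -0.36, 0.2741]
orientation: [-0.319, 0.78, 0.201, 0.499]
contact_force: [-0.4, 0.2, 0.0]
grip_width: 0.0855
clock: 16.95
tool_pos: [0.4032, -0.3417, 0.2749]
orientation: [0.766, -0.353, -0.487, -0.228]
contact_force: [0.4, -0.0, 0.3]
grip_width: 0.0855
[[ 0.277 -0.762 -0.585]
 [-0.318 -0.647  0.693]
 [-0.907 -0.006 -0.422]] [ 0.40321096 -0.34168785  0.27492674] [-0.659 -0.207 -0.373  0.977 -0.082 -1.38 ] -0.435185143779667 2.2722026403761424
```

```bash
python3 -m jog '[[[5,4,-10,0.15],[5,4,-20,0.158],[0,0,-30,0],[0,0,-30,0],[0,0,-30,0],[0,0,-15,0],[0,0,0,0],[0,0,0,0],[0,0,0,0],[0,0,0,0]]]' 1' ' || true
python3 -m jog '[[[5,4,-10,0.15],[5,4,-20,0.15],[0,0,-30,0],[0,0,-30,0],[0,0,-30,0],[0,0,-15,0],[0,0,0,0],[0,0,0,0],[0,0,0,0],[0,0,0,0]]]' 1
python3 - <<'E'
from h import *
p,R=ax();print(R.round(3),p,np.arctan2(R[1,2],R[0,2]))
c=robot.read_camera("wrist")
k=[.4603,-.362,-.5613]
im=c["color"].copy()
rq=np.array([[-.055,.07,.006],[.055,.07,.006],[.055,-.07,.006],[-.051,.055,.046],[-.029,.055,.046],[-.051,-.055,.046],[-.029,-.055,.046],[.012,.045,.006],[.012,-.045,.006]])
for a in proj(c,rw(k,rq)):cv2.circle(im,tuple(a.round().astype(int)),2,(0,0,255),-1)
cv2.imwrite("pics/j.png",im)
X=rw(k,[[-.0548,0,.036]])[0];print("d",(X-p)*1000)
E
```

```text
clock: 17.95
tool_pos: [0.4121, -0.3351, 0.1415]
orientation: [0.809, -0.238, -0.514, -0.155]
contact_force: [-0.4, -0.4, 0.1]
grip_width: 0.0854
[[ 0.358 -0.545 -0.759]
 [-0.226 -0.839  0.495]
 [-0.906 -0.006 -0.423]] [ 0.41214027 -0.3351003   0.14154735] 2.563145194569944
d [   1.76803381    2.26964216 -105.54734507]out of range: row 2 has 0.158, outside -0.15 to 0.15
```

View pics/j.png

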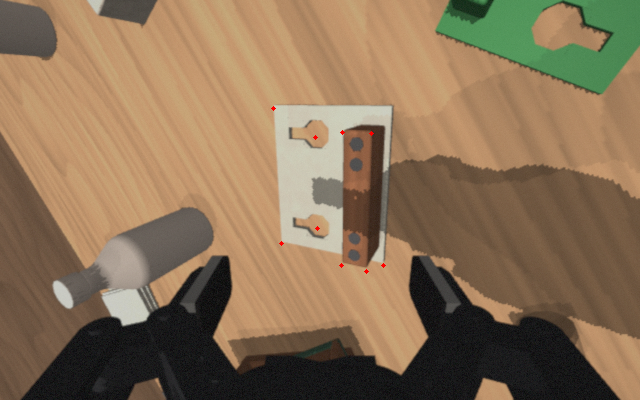

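```bash
python3 -m jog '[[[2,2,-20,0.02],[0,0,-25,0],[0,0,-20,0],[0,0,-15,0],[0,0,-12,0],[0,0,-8,0],[0,0,-5,0],[0,0,0,0],[0,0,0,0],[0,0,0,0]]]' 1
python3 - <<'E'
from h import *
c=robot.read_camera("wrist");cv2.imwrite("pics/k.png",c["color"])
c=robot.read_camera("side");cv2.imwrite("pics/k2.png",cv2.resize(c["color"][200:350,260:460],None,fx=3,fy=3))
E
```

```text
clock: 19.0
tool_pos: [0.4136, -0.333, 0.0359]
orientation: [0.811, -0.23, -0.516, -0.15]
contact_force: [-0.6, -0.5, -0.9]
grip_width: 0.0854
```

View pics/k.png

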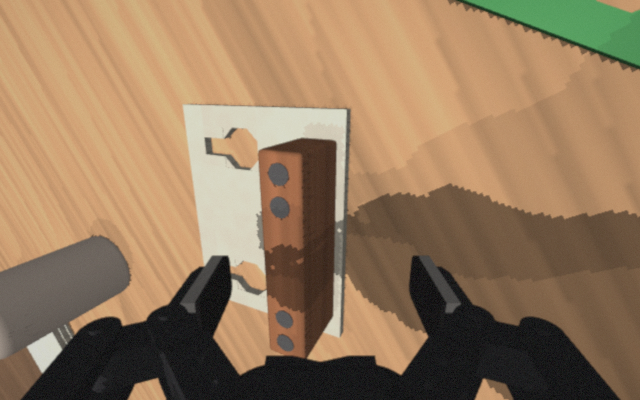

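View pics/k2.png

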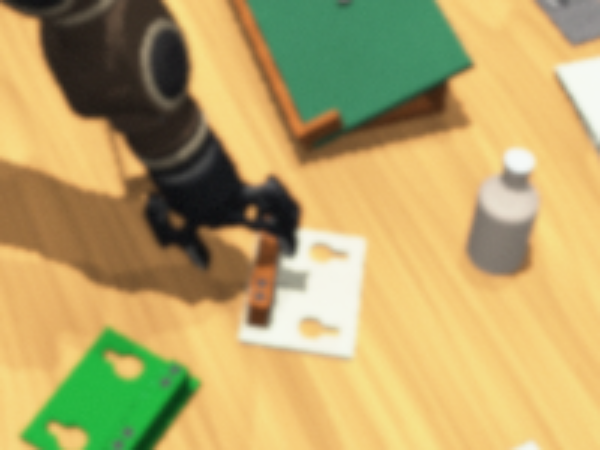

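```bash
python3 -m jog '[[[0,0,0,0],[0,0,0,0],[0,0,0,0],[0,0,0,0],[0,0,0,0],[0,0,0,0],[0,0,0,0],[0,0,0,0],[0,0,0,0],[0,0,0,0]]]' 0 70
python3 - <<'E'
from h import *
c=robot.read_camera("wrist");cv2.imwrite("pics/l.png",c["color"])
c=robot.read_camera("side");cv2.imwrite("pics/l2.png",cv2.resize(c["color"][200:350,260:460],None,fx=3,fy=3))
E
```

```text
clock: 20.1
tool_pos: [0.4226, -0.3387, 0.0454]
orientation: [0.817, -0.231, -0.507, -0.146]
contact_force: [12.0, -3.1, 18.4]
grip_width: 0.0229
```

View pics/l.png

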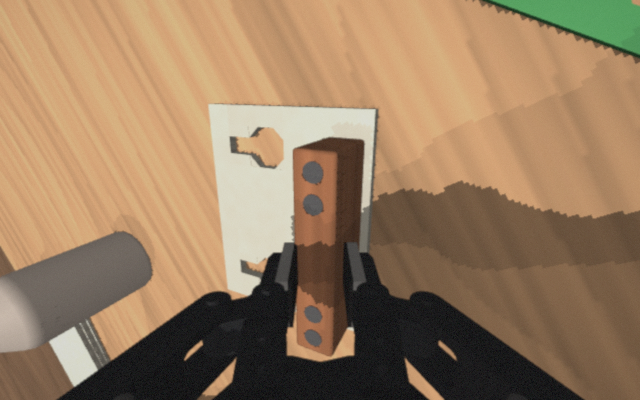

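View pics/l2.png

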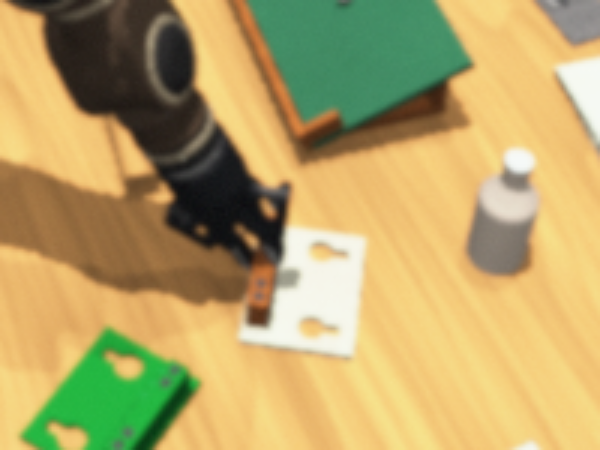

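```bash
python3 -m jog '[[[0,0,0,0],[0,0,0,0],[0,0,0,0],[0,0,0,0],[0,0,0,0],[4,-3,0,0],[0,0,-4,0],[0,0,-4,0],[0,0,0,0],[0,0,0,0]]]' 0.72 60
python3 - <<'E'
from h import *
p,R=ax();print(p)
c=robot.read_camera("wrist");cv2.imwrite("pics/m.png",c["color"])
E
```

```text
clock: 21.2
tool_pos: [0.4169, -0.3354, 0.0265]
orientation: [0.811, -0.23, -0.517, -0.15]
contact_force: [-0.1, 0.2, -0.9]
grip_width: 0.0618
[ 0.41692695 -0.33541486  0.02654003]
```

View pics/m.png

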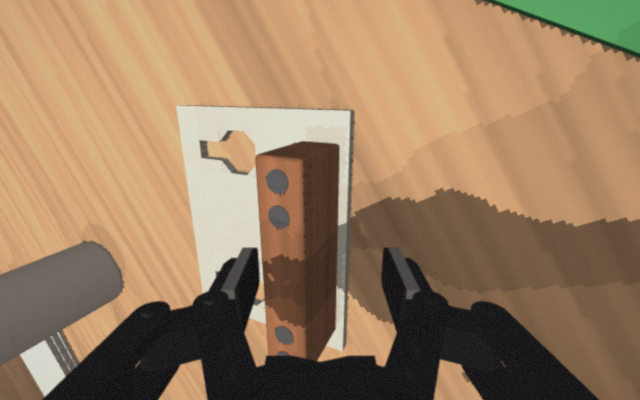

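```bash
python3 -m jog '[[[0,0,0,0],[0,0,0,0],[0,0,0,0],[0,0,0,0],[0,0,0,0],[0,0,0,0],[0,0,0,0],[0,0,0,0]]]' 0 60 | head -3;  python3 -m jog '[[[0,0,0,0],[0,0,0,0],[0,0,0,0],[0,0,0,0],[0,0,0,0],[0,0,0,0],[0,0,0,0],[0,0,0,0],[0,0,0,0],[0,0,0,0]]]' 0 60
python3 - <<'E'
from h import *
p,R=ax();print(p,np.arcsin(R[2,2]))
c=robot.read_camera("wrist");cv2.imwrite("pics/n.png",c["color"])
E
```

```text
clock: 22.25
tool_pos: [0.4233, -0.3396, 0.0349]
orientation: [0.815, -0.231, -0.51, -0.148]
contact_force: [-0.2, 4.0, 26.1]
grip_width: 0.0279
[ 0.4232643  -0.33959101  0.03493282] -0.45125250101072756schema error: expected 10 rows
```

View pics/n.png

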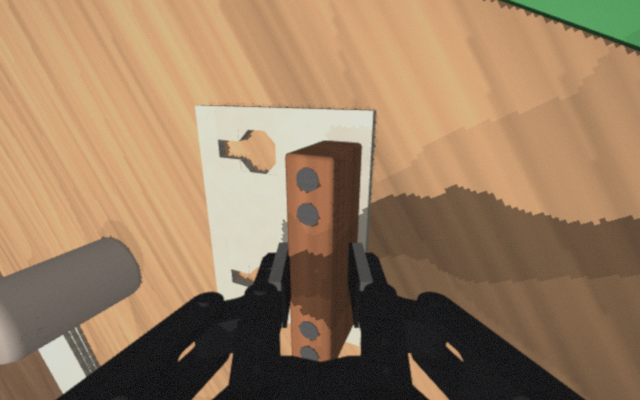

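```bash
python3 -m jog '[[[0,0,4,0],[0,0,4,0],[0,0,6,0],[0,0,8,0],[0,0,10,0],[0,0,10,0],[0,0,10,0],[0,0,10,0],[0,0,0,0],[0,0,0,0]]]' 0 80
python3 - <<'E'
from h import *
p,R=ax();print(p,np.arcsin(R[2,2]))
c=robot.read_camera("wrist");cv2.imwrite("pics/o.png",c["color"])
c=robot.read_camera("side");cv2.imwrite("pics/o2.png",cv2.resize(c["color"][200:350,260:460],None,fx=3,fy=3))
E
```

```text
clock: 23.3
tool_pos: [0.4173, -0.3357, 0.0893]
orientation: [0.811, -0.23, -0.516, -0.15]
contact_force: [0.3, -0.0, -2.5]
grip_width: 0.0215
[ 0.4172969  -0.33572746  0.08927937] -0.4351622807059935
```

View pics/o.png

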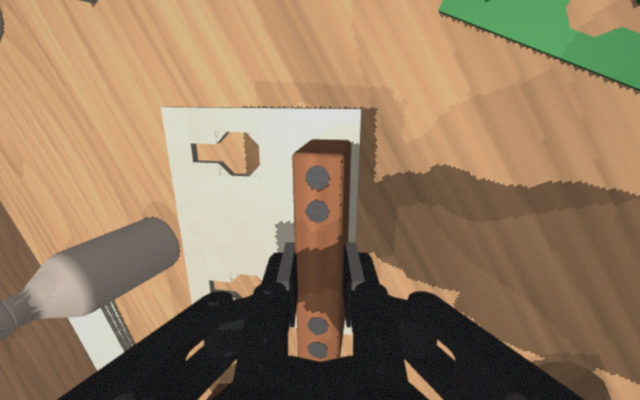

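View pics/o2.png

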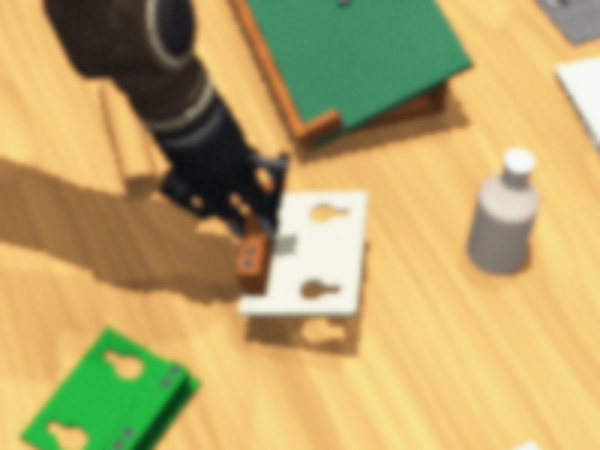

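```bash
python3 - <<'E'
from h import *
im=cv2.imread("pics/o.png")
cv2.imwrite("pics/o3.png",cv2.resize(im[95:275,150:380],None,fx=3.3,fy=3.3,interpolation=cv2.INTER_CUBIC))
E
```

```text
(no output)
```

View pics/o3.png

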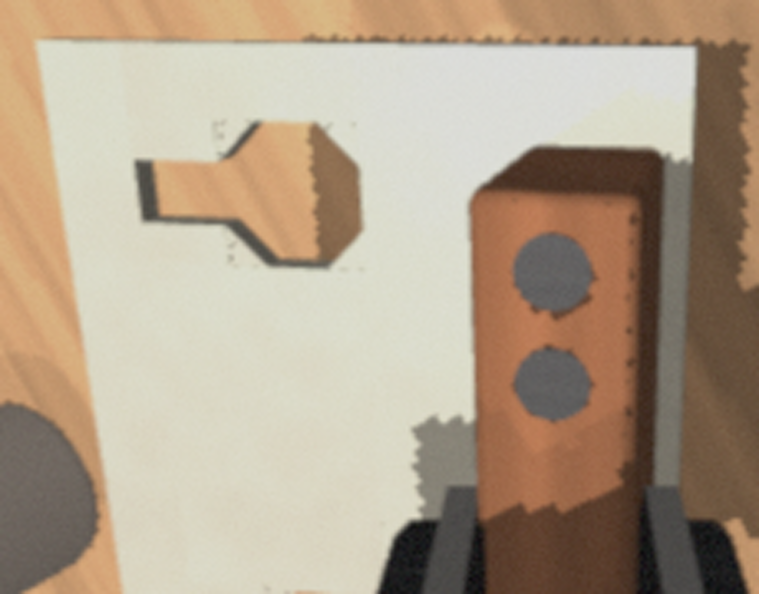

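```bash
cat >> h.py <<'E'
A0=np.array([[0,0,-1],[0,-1,0],[-1,0,0]],float) # cols: rack axes in tool frame: x=-tz,y=-ty,z=-tx
RQ=np.array([[.055,-.07,.006],[-.055,-.07,.006],[-.029,-.055,.046],[-.051,-.055,.046],[.04,-.0505,.006],[.04,-.0395,.006],[-.0005,-.0502,.006],[-.0005,-.0398,.006]])
def fitgrasp(c,p,R,uv,rq=RQ):
    def W(v): 
        Rt=A0@Ro.from_rotvec(v[3:]).as_matrix()
        return (rq@Rt.T+v[:3])@R.T+p
    g=lambda v:np.r_[(proj(c,W(v))-uv).ravel(), v[3:]*np.array([20,100,20])]
    r=least_squares(g,[.03,0,-.04,0,0,0]);return r
E
python3 - <<'E'
from h import *
c=robot.read_camera("wrist");p,R=ax()
uv=(np.array([[37,40],[697,45],[472,190],[645,190],[136,161],[143,220],[359,168],[362,228]])+.5)/3.3-.5+[150,95]
r=fitgrasp(c,p,R,uv);print(r.x.round(4),r.fun[:-3].reshape(-1,2).round(1).tolist())
np.save("grasp.npy",r.x)
v=r.x;Rt=R@A0@Ro.from_rotvec(v[3:]).as_matrix();print("rack R",Rt.round(3),"pos",R@v[:3]+p)
pp=[.559,-.018,-.097]
PR,_=panelRt(pp)
print("joint",robot.read_state()["joints"].round(3))
E
```

```text
[ 0.0542  0.0014 -0.0357 -0.0203  0.0771 -0.007 ] [[-1.3, 1.1], [-5.6, 1.9], [4.6, -0.7], [2.1, 0.4], [-0.9, -0.6], [-0.6, 0.0], [-0.1, -0.8], [0.0, -1.3]]
rack R [[ 0.791  0.54  -0.289]
 [-0.503  0.842  0.196]
 [ 0.349 -0.01   0.937]] pos [ 0.46300688 -0.36536821  0.0540284 ]
joint [-0.716 -0.116 -0.719  0.541  0.072 -1.713]
```

```bash
python3 - <<'E'
from h import *
c=robot.read_camera("wrist");p,R=ax()
uv=(np.array([[37,40],[697,45],[472,190],[642,190],[136,161],[143,220],[359,168],[362,228],[531,148],[662,152]])+.5)/3.3-.5+[150,95]
rq=np.r_[RQ,[[-.029,-.055,.006],[-.051,-.055,.006]]]
def W(v): 
        Rt=A0@Ro.from_rotvec(v[3:]).as_matrix()
        return (rq@Rt.T+v[:3])@R.T+p
r=least_squares(lambda v:(proj(c,W(v))-uv).ravel(),[.03,0,-.04,0,0,0])
print(r.x.round(4),r.fun.reshape(-1,2).round(1).tolist())
np.save("grasp.npy",r.x)
v=r.x;Rt=R@A0@Ro.from_rotvec(v[3:]).as_matrix();print("rack R",Rt.round(3),"pos",R@v[:3]+p)
print(np.arcsin(Rt[2,0]),np.arctan2(Rt[1,0],Rt[0,0]))
# independent cam pnp
F=200/np.tan(np.radians(c["fovy"])/2)
ok,rv,tv=cv2.solvePnP(rq,uv,np.array([[F,0,c["cx"]],[0,F,c["cy"]],[0,0,1.]]),None);print(tv.ravel())
E
```

```text
[ 0.0457  0.0018 -0.0334  0.0051  0.1547 -0.007 ] [[0.3, 0.2], [-0.7, 1.6], [-0.9, -0.9], [0.9, 1.0], [-0.4, -0.5], [-0.1, 0.6], [0.4, 0.1], [0.5, 0.4], [-0.9, -1.2], [0.8, -1.2]]
rack R [[ 0.812  0.532 -0.24 ]
 [-0.515  0.847  0.136]
 [ 0.275  0.013  0.961]] pos [ 0.4579705  -0.3628741   0.06079571]
0.27875658636622674 -0.5650219773162908
[-0.03362219  0.01818542  0.19301638]
```

```bash
python3 -m jog '[[[0,5,25,0],[4,20,25,0.04],[12,30,25,0.05],[18,38,15,0.05],[20,40,10,0.05],[20,40,0,0.05],[20,40,0,0.05],[20,38,0,0.05],[18,32,0,0.05],[12,20,0,0.05]]]' 0 80
python3 -m jog '[[[9,15,-5,0.028],[0,0,-10,0],[0,0,-15,0],[0,0,-8,0],[0,0,0,0],[0,0,0,0],[0,0,0,0],[0,0,0,0],[0,0,0,0],[0,0,0,0]]]' 0 80
python3 - <<'E'
from h import *
p,R=ax();print(p,np.arcsin(R[2,2]),np.arctan2(R[1,2],R[0,2])-np.pi,robot.read_state()["joints"].round(3))
c=robot.read_camera("wrist");cv2.imwrite("pics/q.png",c["color"])
c=robot.read_camera("side");cv2.imwrite("pics/q2.png",cv2.resize(c["color"][100:280,280:460],None,fx=3,fy=3))
E
```

```text
clock: 24.5
tool_pos: [0.5619, -0.03, 0.1885]
orientation: [0.842, -0.045, -0.537, -0.033]
contact_force: [0.0, -0.1, -2.9]
grip_width: 0.0207
clock: 25.5
tool_pos: [0.5703, -0.0176, 0.1514]
orientation: [0.842, -0.036, -0.537, -0.026]
contact_force: [-0.4, 0.4, -1.9]
grip_width: 0.0204
[ 0.57032994 -0.01764204  0.15138284] -0.4352589317804829 -0.09112718985365564 [-0.019 -0.097 -0.556  0.677 -0.024 -1.505]
```

View pics/q.png

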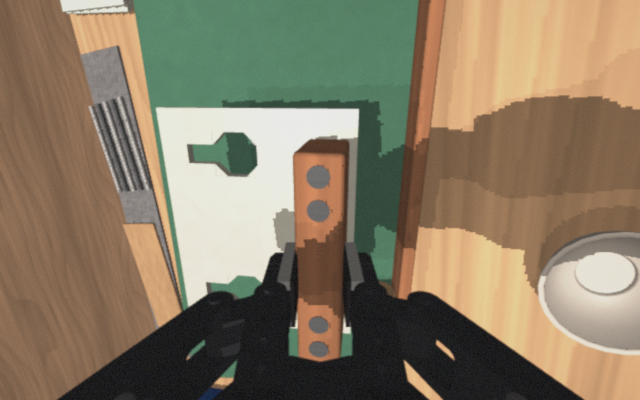

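View pics/q2.png

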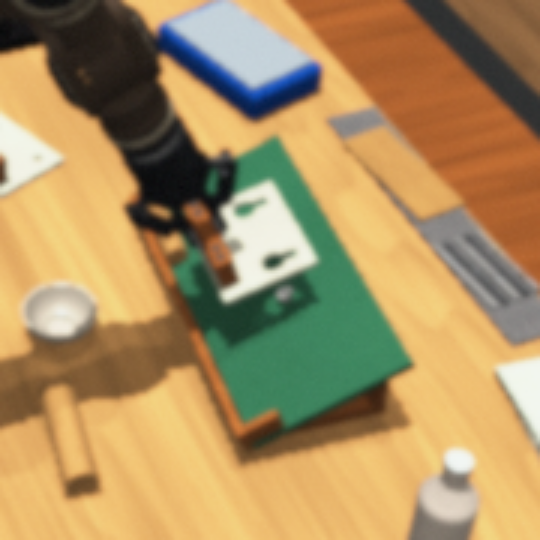

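```bash
python3 - <<'E'
from h import *
im=cv2.imread("pics/q.png")
cv2.imwrite("pics/q3.png",cv2.resize(im[95:275,150:380],None,fx=3.3,fy=3.3,interpolation=cv2.INTER_CUBIC))
E
```

```text
(no output)
```

View pics/q3.png

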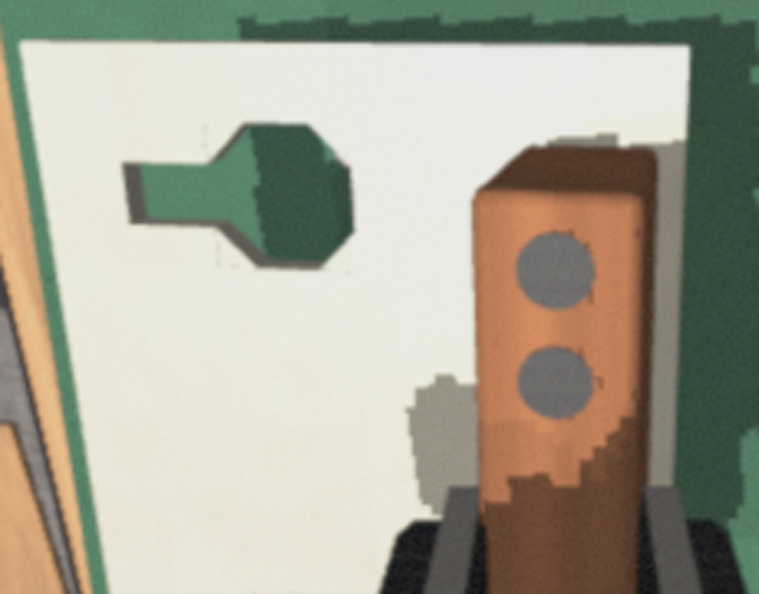

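```bash
cat >> h.py <<'E'
RQ2=np.r_[RQ,[[-.029,-.055,.006],[-.051,-.055,.006]]]
def fit6(c,p,R,uv,rq=RQ2):
    def W(v): 
        Rt=A0@Ro.from_rotvec(v[3:]).as_matrix()
        return (rq@Rt.T+v[:3])@R.T+p
    return least_squares(lambda v:(proj(c,W(v))-uv).ravel(),[.045,0,-.04,0,.1,0])
def inpanel(v,p,R,pp):
    Rt=R@A0@Ro.from_rotvec(v[3:]).as_matrix(); P,t=panelRt(pp)
    M=P.T@Rt; o=P.T@(R@v[:3]+p-t); return o*1000, np.arctan2(M[1,0],M[0,0]), np.arcsin(M[2,0]), np.arcsin(M[2,1]),M
PP=[.559,-.018,-.097]
E
python3 - <<'E'
from h import *
c=robot.read_camera("wrist");p,R=ax()
uv=(np.array([[21,41],[690,45],[473,190],[643,190],[124,162],[131,223],[350,168],[353,231],[531,147],[657,150]])+.5)/3.3-.5+[150,95]
r=fit6(c,p,R,uv);print(r.x.round(4),r.fun.reshape(-1,2).round(1).tolist());np.save("grasp.npy",r.x)
o,yaw,pit,roll,M=inpanel(r.x,p,R,PP);print(o,yaw,pit,roll)
for n,q in dict(keyr=[.012,-.045,0],keyl=[.012,.045,0],edge=[.055,0,0],low=[-.055,0,0]).items(): print(n,o+M@np.array(q)*1000)
# relative in side/top image using this rack estimate
s=robot.read_camera("side");print(proj(s,pw(PP,[[.105,-.045,.0135]])))
print(proj(s,(lambda v:((np.array([[.055,-.07,.006],[.055,.07,.006],[-.055,-.07,.006]])@(A0@Ro.from_rotvec(v[3:]).as_matrix()).T+v[:3])@R.T+p))(r.x)))
P,_=panelRt(PP);print(P.round(4).tolist())
E
```

```text
[ 0.0445  0.002  -0.0351  0.0045  0.128  -0.006 ] [[0.4, 0.0], [-0.2, 1.2], [-1.0, -0.7], [1.2, 0.8], [-0.5, -0.3], [-0.1, 0.5], [0.8, 0.3], [1.0, -0.1], [-2.6, -1.0], [0.8, -0.9]]
[95.29356187  0.10509243 62.09147124] 0.0008280902430819042 -0.1131995524522714 0.01298633450205648
keyr [107.18758163 -44.88123017  60.15160723]
keyl [107.24592839  45.111162    61.32034449]
edge [149.94153045   0.15034589  55.87878409]
low [4.06455933e+01 5.98389749e-02 6.83041584e+01]
[[374.62221936 195.8407866 ]]
[[385.48156492 186.00709317]
 [369.90056189 158.92596155]
 [354.42321669 199.71223982]]
[[0.9088, 0.0968, -0.4058], [-0.0884, 0.9953, 0.0395], [0.4078, -0.0, 0.9131]]
```

```bash
python3 -m jog '[[[2,0,-5,0],[3,0,-8,0],[3,-1,-8,0],[3,0,-8,0],[2,0,-5,0],[0,0,0,0],[0,0,0,0],[0,0,0,0],[0,0,0,0],[0,0,0,0]]]' 0 80
python3 - <<'E'
from h import *
p,R=ax();print(p)
c=robot.read_camera("wrist");cv2.imwrite("pics/r.png",c["color"])
cv2.imwrite("pics/r3.png",cv2.resize(c["color"][95:335,150:380],None,fx=2.5,fy=2.5,interpolation=cv2.INTER_CUBIC))
o,yaw,pit,roll,M=inpanel(np.load("grasp.npy"),p,R,PP);print(o,o+M@np.array([12,-45,0]),o+M@np.array([55,0,0]))
print(proj(c,pw(PP,[[.105,-.045,.0135],[.105,-.045,.0]])))
c=robot.read_camera("side");cv2.imwrite("pics/r2.png",cv2.resize(c["color"][140:230,320:420],None,fx=6,fy=6,interpolation=cv2.INTER_CUBIC))
E
```

```text
clock: 26.7
tool_pos: [0.5833, -0.0186, 0.1175]
orientation: [0.842, -0.036, -0.537, -0.026]
contact_force: [0.7, 0.8, -1.8]
grip_width: 0.0208
[ 0.58333756 -0.01863546  0.11745687]
[93.58890659  0.34098256 26.00391416] [105.47975559 -44.64641303  24.06950272] [148.23986758   0.38128846  19.81757132]
[[244.56581093 148.73124719]
 [249.6697913  144.92886474]]
```

View pics/r3.png

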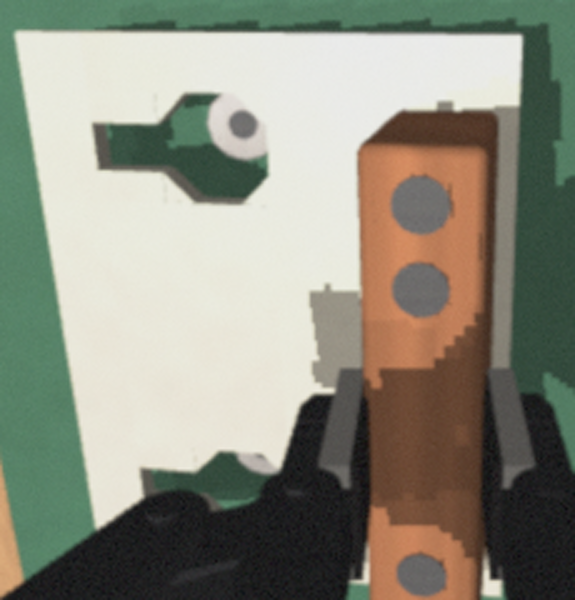

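View pics/r2.png

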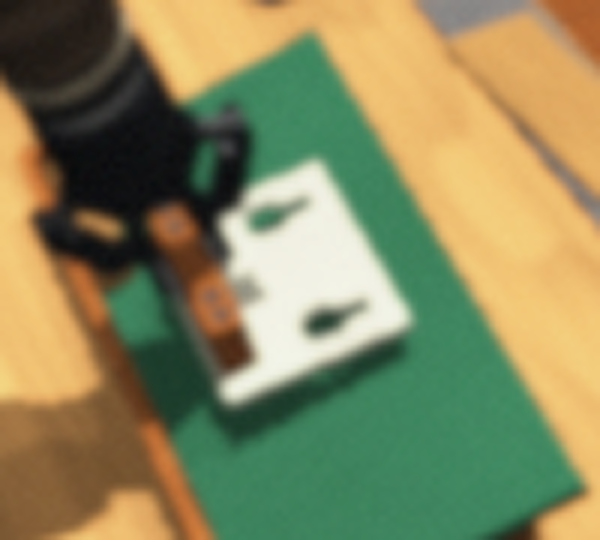

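```bash
python3 -m jog '[[[0,-1,-2,0],[1,-1,-3,0],[1,0,-3,0],[0,0,0,0],[0,0,0,0],[0,0,0,0],[0,0,0,0],[0,0,0,0],[0,0,0,0],[0,0,0,0]]]' 0 80
python3 - <<'E'
from h import *
p,R=ax();print(p)
PP=[.5578,-.0203,-.097]
c=robot.read_camera("wrist");im=c["color"].copy()
o,yaw,pit,roll,M=inpanel(np.load("grasp.npy"),p,R,PP);print(o,o+M@np.array([12,-45,0]),o+M@np.array([55,0,0]))
for y in (-.045,.045):
  a=np.linspace(0,6.28,24); 
  for u in proj(c,pw(PP,np.c_[.105+.009*np.cos(a),y+.009*np.sin(a),a*0+.0135])): cv2.circle(im,tuple((u*1).round().astype(int)),0,(0,0,255),-1)
cv2.imwrite("pics/s3.png",cv2.resize(im[95:335,150:380],None,fx=2.5,fy=2.5,interpolation=cv2.INTER_NEAREST))
E
```

```text
clock: 27.8
tool_pos: [0.5852, -0.0206, 0.1091]
orientation: [0.842, -0.036, -0.537, -0.026]
contact_force: [0.4, -0.1, -2.9]
grip_width: 0.021
[ 0.58519782 -0.02059349  0.10906228]
[92.89021603  0.98050054 17.08868677] [104.7841162  -44.00580282  15.14764356] [147.53739693   1.02586208  10.8690757 ]
```

View pics/s3.png

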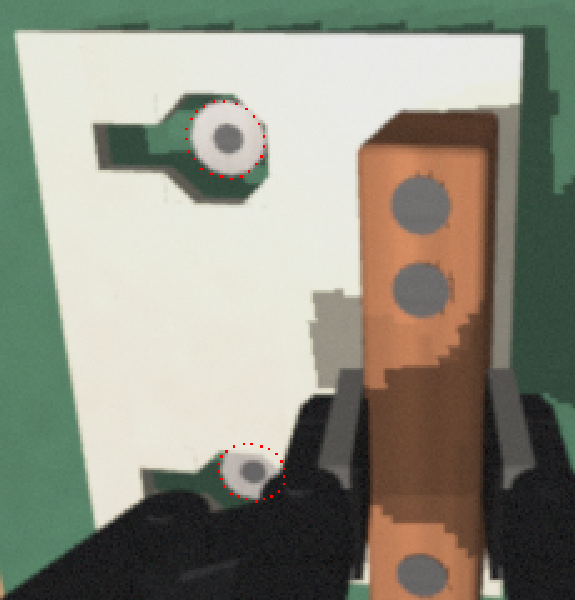

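```bash
python3 -m jog '[[[1,-1,-2,0],[1,0,-2,0],[1,0,-2,0],[1,0,-2,0],[0,0,-1,0],[0,0,0,0],[0,0,0,0],[0,0,0,0],[0,0,0,0],[0,0,0,0]]]' 0 80
python3 - <<'E'
from h import *
p,R=ax();print(p)
PP=[.5578,-.0203,-.097]
c=robot.read_camera("wrist");im=c["color"].copy()
o,yaw,pit,roll,M=inpanel(np.load("grasp.npy"),p,R,PP);print(o,o+M@np.array([12,-45,0]),o+M@np.array([55,0,0]))
cv2.imwrite("pics/t3.png",cv2.resize(im[95:335,150:380],None,fx=2.5,fy=2.5,interpolation=cv2.INTER_CUBIC))
E
```

```text
clock: 28.85
tool_pos: [0.5892, -0.0216, 0.1001]
orientation: [0.842, -0.036, -0.537, -0.026]
contact_force: [-0.3, -0.0, -2.4]
grip_width: 0.021
[ 0.58921762 -0.02159396  0.10011386]
[92.9873157   0.37564613  7.25047639] [104.88111421 -44.61065298   5.30871184] [147.63510071   0.42091445   1.03617482]
```

View pics/t3.png

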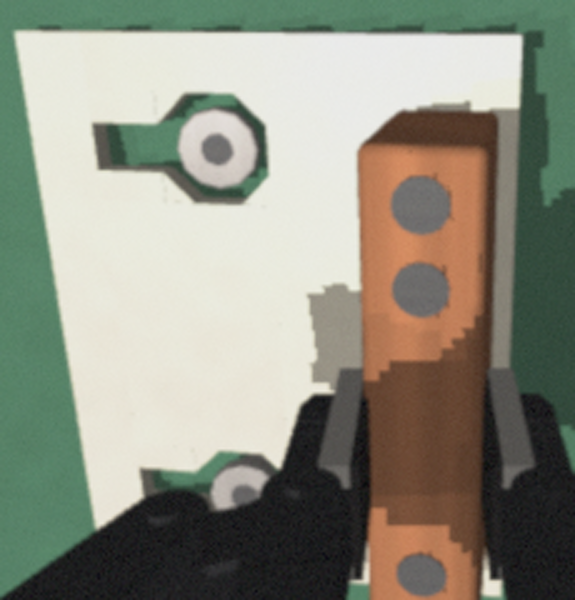

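```bash
python3 -m jog '[[[0,0,-1,0],[0,0,-1,0],[0,0,-1,0],[0,0,-1,0],[0,0,-1,0],[0,0,-1,0],[0,0,-1,0],[0,0,0,0],[0,0,0,0],[0,0,0,0]]]' 0 40
python3 - <<'E'
from h import *
p,R=ax();print(p)
c=robot.read_camera("wrist");im=c["color"].copy()
cv2.imwrite("pics/u3.png",cv2.resize(im[95:335,150:380],None,fx=2.5,fy=2.5,interpolation=cv2.INTER_CUBIC))
E
```

```text
clock: 29.9
tool_pos: [0.5892, -0.0216, 0.0929]
orientation: [0.842, -0.036, -0.537, -0.026]
contact_force: [-0.7, 0.4, -1.3]
grip_width: 0.0206
[ 0.58919732 -0.02162167  0.09294411]
```

View pics/u3.png

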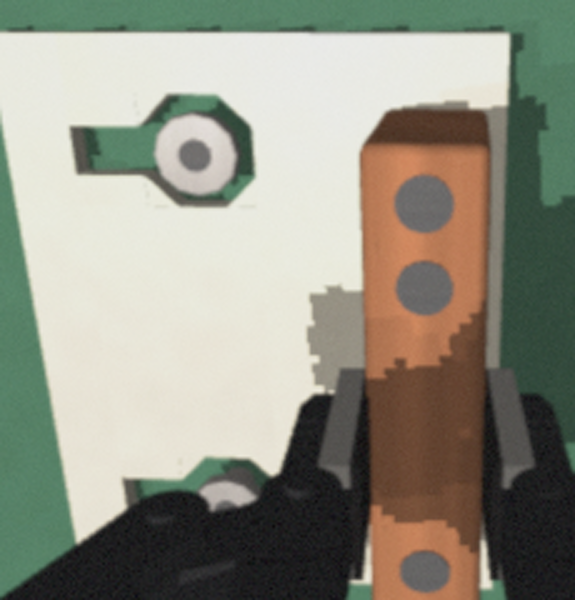

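```bash
python3 -m jog '[[[0,0,-1,0],[0,0,-1,0],[0,0,-1,0],[0,0,-1,0],[0,0,0,0],[0,0,0,0],[0,0,0,0],[0,0,0,0],[0,0,0,0],[0,0,0,0]]]' 0 40
python3 - <<'E'
from h import *
p,R=ax();print(p)
c=robot.read_camera("wrist");im=c["color"].copy()
cv2.imwrite("pics/v3.png",cv2.resize(im[95:335,150:380],None,fx=2.5,fy=2.5,interpolation=cv2.INTER_CUBIC))
c=robot.read_camera("side");cv2.imwrite("pics/v2.png",cv2.resize(c["color"][140:230,320:420],None,fx=6,fy=6,interpolation=cv2.INTER_CUBIC))
E
```

```text
clock: 30.95
tool_pos: [0.5894, -0.0216, 0.0892]
orientation: [0.842, -0.036, -0.537, -0.026]
contact_force: [0.3, 0.3, 0.3]
grip_width: 0.0212
[ 0.58935348 -0.02162465  0.08919401]
```

View pics/v3.png

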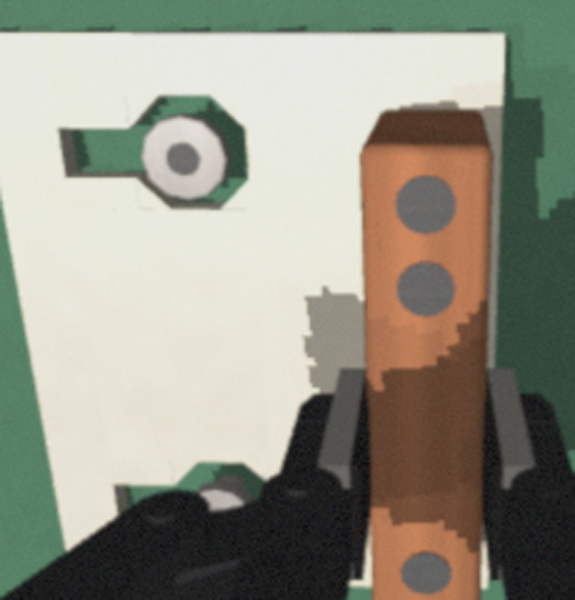

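View pics/v2.png

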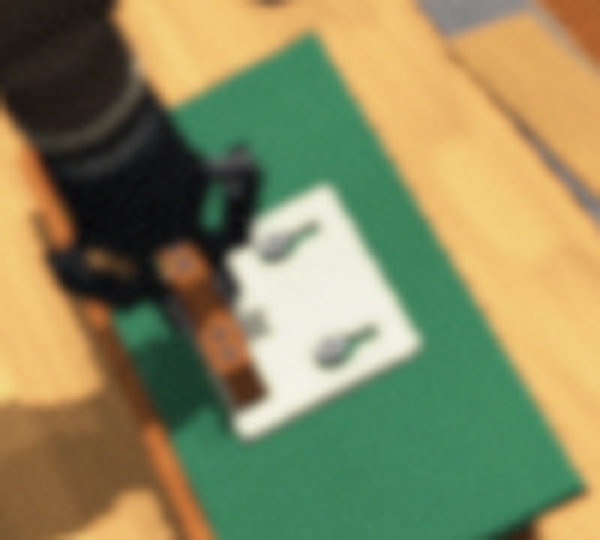

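```bash
python3 - <<'E'
from h import *
PP=[.5578,-.0203,-.097]
c=robot.read_camera("wrist");p,R=ax()
uv=(np.array([[505,33],[361,148],[491,148],[60,129],[67,177],[246,134],[247,182],[386,111],[488,111]])+.5)/2.5-.5+[150,95]
r=fit6(c,p,R,uv,RQ2[1:]);print(r.x.round(4),r.fun.reshape(-1,2).round(1).tolist());np.save("grasp2.npy",r.x)
o,yaw,pit,roll,M=inpanel(r.x,p,R,PP);print(o,yaw,pit,roll)
for q in ([12,-45,0],[55,0,0],[-55,0,0]): print(o+M@np.array(q))
print(proj(c,pw(PP,[[.105,-.045,.0135]])), np.array([183.5,158.5])/2.5-.5+[150,95])
E
```

```text
[ 0.0401  0.002  -0.0386 -0.0072  0.0369 -0.0011] [[1.0, 1.2], [-1.4, -0.2], [1.5, 0.2], [-0.2, 0.1], [0.1, 1.0], [0.5, -0.8], [1.5, -0.9], [-2.2, -0.4], [-0.9, -0.1]]
[92.11351007  0.28557765  1.65517843] 0.004488404097991765 -0.021817811433152003 0.0016849294516119123
[104.31085595 -44.66006474   1.31756367]
[147.09986625   0.53238029   0.455294  ]
[37.1271539   0.03877501  2.85506286]
[[221.52782547 158.7898652 ]] [222.9 157.9]
```

```bash
python3 -m jog '[[[0,0,-1,0],[0,0,-1,0],[0,0,0,0],[0,0,0,0],[0,0,0,0],[0,0,0,0],[0,0,0,0],[0,0,0,0],[0,0,0,0],[0,0,0,0]]]' 0 25
python3 -m jog '[[[0,0,0,0],[0,0,0,0],[0,0,0,0],[0,0,0,0],[0,0,0,0],[0,0,0,0],[0,0,0,0],[0,0,0,0],[0,0,0,0],[0,0,0,0]]]' 0.45 25
python3 - <<'E'
from h import *
p,R=ax();print(p)
c=robot.read_camera("wrist");im=c["color"].copy()
cv2.imwrite("pics/w3.png",cv2.resize(im[95:335,140:390],None,fx=2.5,fy=2.5,interpolation=cv2.INTER_CUBIC))
c=robot.read_camera("side");cv2.imwrite("pics/w2.png",cv2.resize(c["color"][140:230,320:420],None,fx=6,fy=6,interpolation=cv2.INTER_CUBIC))
E
```

```text
clock: 32.1
tool_pos: [0.5894, -0.0216, 0.088]
orientation: [0.843, -0.036, -0.537, -0.026]
contact_force: [-4.9, 0.7, 7.8]
grip_width: 0.0209
clock: 33.1
tool_pos: [0.5892, -0.0216, 0.087]
orientation: [0.842, -0.036, -0.537, -0.026]
contact_force: [0.0, -0.4, 0.7]
grip_width: 0.0386
[ 0.58918168 -0.0216278   0.08701541]
```

View pics/w3.png

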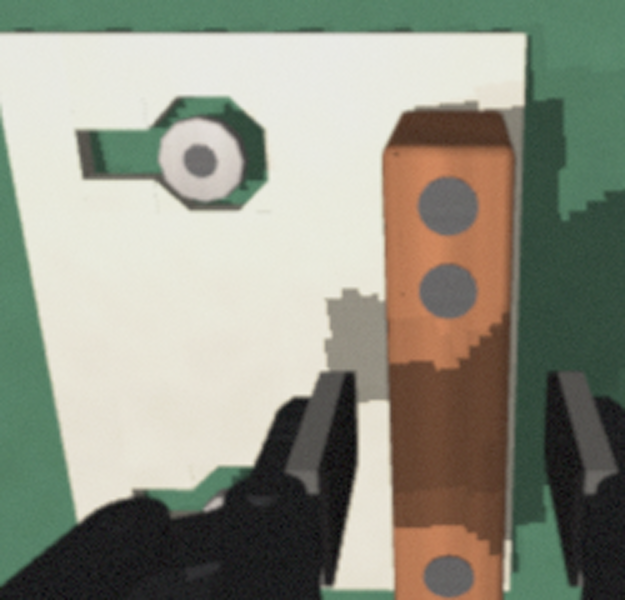

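View pics/w2.png

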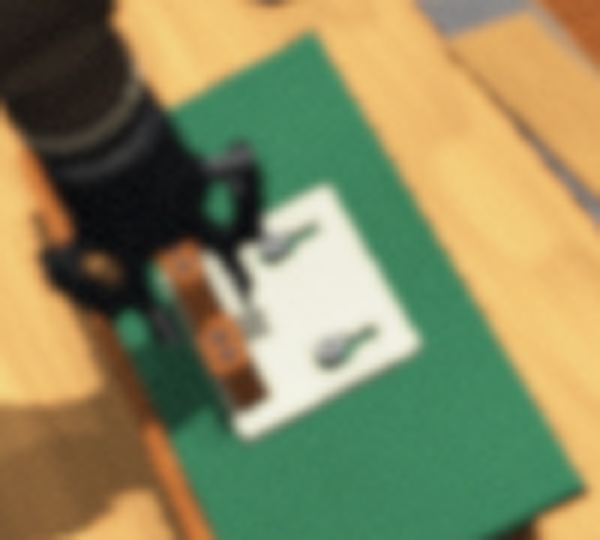

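```bash
python3 - <<'E'
from h import *
PP=[.5578,-.0203,-.097]
c=robot.read_camera("wrist");p,R=ax()
uv=(np.array([[526,33],[384,148],[514,148],[78,130],[85,179],[266,137],[267,184],[403,111],[508,111]])+.5)/2.5-.5+[140,95]
r=fit6(c,p,R,uv,RQ2[1:]);print(r.x.round(4),r.fun.reshape(-1,2).round(1).tolist())
o,yaw,pit,roll,M=inpanel(r.x,p,R,PP);print(o,yaw,pit,roll)
P,t=panelRt(PP);print("tcp in panel",P.T@(p-t)*1000,"tip",P.T@(p+.011*R[:,0]-t)*1000)
E
```

```text
[ 0.0394  0.0018 -0.0397 -0.0049  0.0201 -0.    ] [[0.5, 1.4], [-1.5, -0.1], [1.4, 0.1], [-0.3, 0.5], [-0.0, 1.1], [0.3, -1.5], [1.4, -1.2], [-1.0, -0.1], [-0.8, -0.0]]
[92.14766859  0.44430334  0.45149882] 0.005480170358797891 -0.005453799908733648 0.003916821602597035
tcp in panel [51.86407044  1.70349026 39.25452636] tip [52.02486148  1.80105227 28.2561343 ]
```

```bash
python3 -m jog '[[[0,0,1,0],[0,0,1,0],[0,0,0,0],[0,0,0,0],[0,0,0,0],[0,0,0,0],[0,0,0,0],[0,0,0,0],[0,0,0,0],[0,0,0,0]]]' 0.33 25
```

```text
clock: 34.25
tool_pos: [0.5892, -0.0216, 0.089]
orientation: [0.842, -0.036, -0.537, -0.026]
contact_force: [-0.1, 0.3, 0.2]
grip_width: 0.028
```

```bash
python3 -m jog '[[[-2,0,-1,0],[-2,1,-1,0],[-2,0,-1,0],[-2,0,-1,0],[-2,0,-1,0],[-2,1,-1,0],[-2,0,-1,0],[-2,0,-1,0],[-2,0,0,0],[0,0,0,0]]]' 0.33 25
python3 - <<'E'
from h import *
PP=[.5578,-.0203,-.097]
c=robot.read_camera("wrist");p,R=ax()
cv2.imwrite("pics/x3.png",cv2.resize(c["color"][95:335,140:390],None,fx=2.5,fy=2.5,interpolation=cv2.INTER_CUBIC))
P,t=panelRt(PP);print("tcp in panel",P.T@(p-t)*1000)
E
```

```text
clock: 35.25
tool_pos: [0.5708, -0.0196, 0.0808]
orientation: [0.842, -0.036, -0.538, -0.026]
contact_force: [-0.3, 0.0, 0.2]
grip_width: 0.0284
tcp in panel [32.65842853  1.94169181 41.17381785]
```

View pics/x3.png

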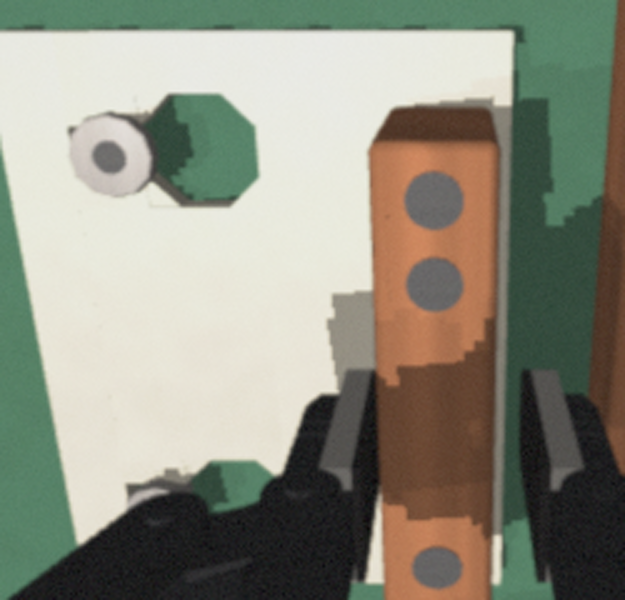

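```bash
python3 -m jog '[[[-1,0,0,0],[-1,0,-1,0],[-1,0,0,0],[-1,1,-1,0],[-1,0,0,0],[-1,0,-1,0],[0,0,0,0],[0,0,0,0],[0,0,0,0],[0,0,0,0]]]' 0.33 25
python3 - <<'E'
from h import *
PP=[.5578,-.0203,-.097]
c=robot.read_camera("wrist");p,R=ax()
cv2.imwrite("pics/y3.png",cv2.resize(c["color"][95:335,140:390],None,fx=2.5,fy=2.5,interpolation=cv2.INTER_CUBIC))
P,t=panelRt(PP);print("tcp in panel",P.T@(p-t)*1000)
E
```

```text
clock: 36.3
tool_pos: [0.5652, -0.0186, 0.078]
orientation: [0.842, -0.036, -0.537, -0.026]
contact_force: [0.0, -0.4, -0.5]
grip_width: 0.0283
tcp in panel [26.11385654  2.36888491 40.87120529]
```

View pics/y3.png

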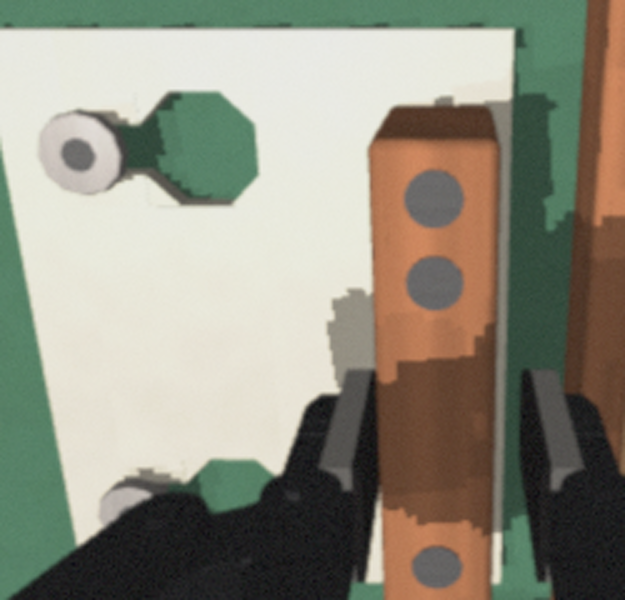

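```bash
python3 -m jog '[[[-1,0,0,0],[-1,0,-1,0],[0,0,0,0],[0,0,0,0],[0,0,0,0],[0,0,0,0],[0,0,0,0],[0,0,0,0],[0,0,0,0],[0,0,0,0]]]' 0.33 25
python3 - <<'E'
from h import *
PP=[.5578,-.0203,-.097]
p,R=ax();P,t=panelRt(PP);print("tcp in panel",P.T@(p-t)*1000)
E
```

```text
clock: 37.35
tool_pos: [0.564, -0.0186, 0.0779]
orientation: [0.843, -0.036, -0.537, -0.026]
contact_force: [3.8, 0.6, 4.6]
grip_width: 0.0283
tcp in panel [25.05710823  2.26832866 41.26510805]
```

```bash
python3 -m jog '[[[2,0,1,0],[2,0,1,0],[0,0,0,0],[-1,0,3,0],[-4,0,9,0],[-8,1,18,0],[-12,1,27,0],[-12,1,27,0],[-12,1,27,0],[0,0,20,0]]]' 0.4 25
python3 -m jog '[[[-20,-20,20,0],[-20,-30,20,0],[-20,-30,10,0],[-20,-30,0,0],[-20,-30,0,0],[-20,-30,0,0],[0,-30,0,0],[0,-30,0,0],[0,0,0,0],[0,0,0,0]]]' 0.4 25
python3 - <<'E'
from h import *
for n,s in (("side",(slice(110,260),slice(300,460))),("top",(slice(80,230),slice(150,480)))):
  c=robot.read_camera(n);cv2.imwrite(f"pics/z_{n}.png",cv2.resize(c["color"][s],None,fx=2.4 if n=="top" else 4,fy=2.4 if n=="top" else 4,interpolation=cv2.INTER_CUBIC))
c=robot.read_camera("wrist");cv2.imwrite("pics/z_wrist.png",c["color"])
E
```

```text
clock: 38.35
tool_pos: [0.517, -0.0145, 0.2128]
orientation: [0.843, -0.036, -0.537, -0.026]
contact_force: [1.0, -0.2, 0.6]
grip_width: 0.034
clock: 39.35
tool_pos: [0.3976, -0.2449, 0.2602]
orientation: [0.842, -0.036, -0.537, -0.027]
contact_force: [-0.2, 0.0, -0.1]
grip_width: 0.034
```

View pics/z_side.png

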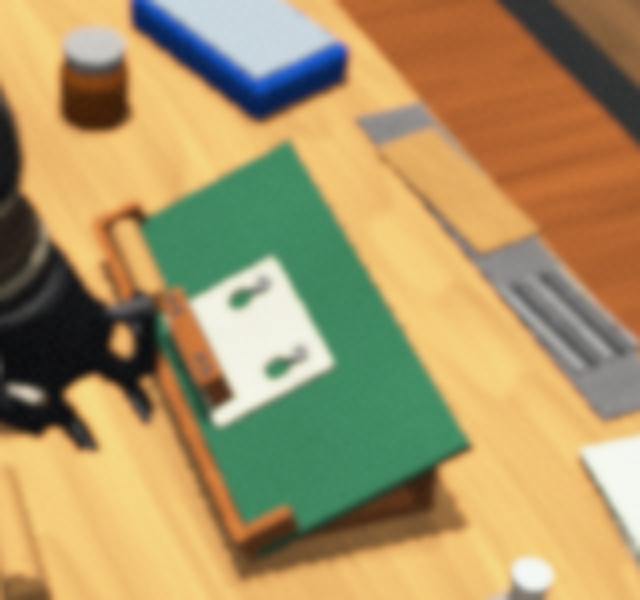

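View pics/z_top.png

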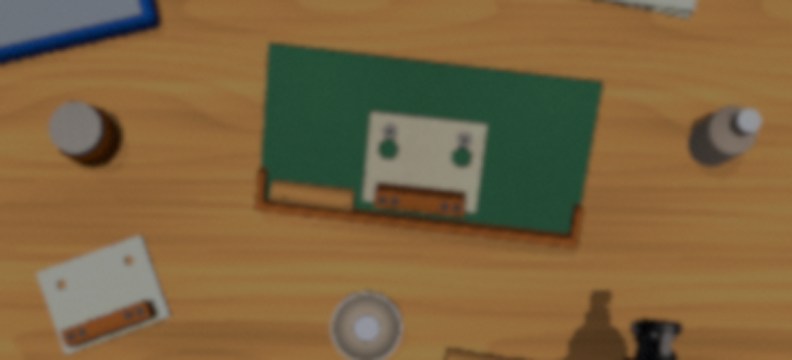

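```bash
python3 - <<'E'
from h import *
c=robot.read_camera("top")
uv=(np.array([[372,111],[487,124],[390,130],[464,139],[270,44],[601,82]])+.5)/2.4-.5+[150,80]
ps=np.array([[.105,.045,.0135],[.105,-.045,.0135],[.19,.2,0],[.19,-.2,0]])
r=least_squares(lambda p:(proj(c,pw(p,ps))-uv[2:]).ravel(),PP);pp=r.x;print(pp,r.fun.round(2))
def f(v):
    q=np.array([[.055,.07],[.055,-.07]]); a=v[2]; M=np.array([[np.cos(a),-np.sin(a)],[np.sin(a),np.cos(a)]])
    return proj(c,pw(pp,np.c_[q@M.T+v[:2],[.006]*2]))-uv[:2]
r=least_squares(lambda v:f(v).ravel(),[.069,0,0]);print(r.x,r.fun.round(2))
robot.finish_job()
E
```

```text
[ 0.5559562  -0.01928337 -0.09895367] [-0.12  0.42  0.12  0.25 -1.14 -0.51  1.15 -0.17]
[ 0.07009671 -0.00066781  0.00205368] [-0.23 -0.02  0.22  0.03]
the job is handed in; nothing more can be done
```

The job is done and handed in, at about 39.5 s of the 67 s allowed. `finish_job` reports no verdict, so what follows is from my own measurements.

**Roller:** I pushed the pale wooden roller left along the gutter with shut fingers. It lies there with its centre at about +130 mm, inside the 120–140 mm target.

**Placing the rack:** I gripped the white keyhole rack by its bar and set it on the board with both screw heads in the wide ends of the keyholes, then let go. It rested there by itself at x ≈ 92 mm, y ≈ 0.4 mm, z ≈ 0.5 mm, square to about 0.006 rad.

**Pushing it home:** I pushed the bar down the slope until it stopped, with the contact force rising to about 6 N, then backed the arm off.

**Last checks, from the top and side pictures:**
- The rack sits at x ≈ 70 mm, y ≈ -0.7 mm, yaw ≈ 0.002 rad. Both screws are at the ends of the narrow slots.
- The other rack, the bowl, the bottle and the jar look unmoved, and the arm touches nothing.

**Disagreements and failed steps:**
- The cameras placed the stand 2–5 mm apart, so I aligned the rack on the wrist camera's view of the screws inside the holes.
- In the first roller push the last joint reached its limit and tilted the tool by 0.04 rad. I then drove that limit on purpose until the tilt matched the slope, about 0.43 rad.
- The first grip on the bar only caught its top, so I opened and gripped deeper. The rack then hung about 0.13–0.15 rad short of the tool's tilt, and lowering it onto the board brought it flat.

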